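# Pack film spools into a sprung-lid archive case

## Robot

A 6-joint arm with a two-finger parallel gripper is mounted at the origin on the work surface. World frame = base frame: x ahead of the robot, y to its left, z up, the work surface at z = 0. Lengths are in m, angles in rad, forces in N, time in s.
With the tool pointing down it reaches from about 0.225 to 0.725 m from the base axis. Payload 3.1 kg.
Tool frame: the origin (TCP) lies on the mounting face of the last link; the fingertips stand 173 mm ahead of it and the grasp point (between the pads) lies 155 mm ahead of it; z points along the fingers, y is the line along which they close (so a half turn about z gives the same grasp; the last joint's range is limited). The gripper opens to 85 mm and grips with 20 to 120 N. Pads are 22 mm wide; open, the fingers measure 114 mm over their backs; the gripper's body (76 mm by 85 mm) begins 54 mm behind the grasp point. The pads swing forward as they close: fully open they stand 13 mm farther back than shut.
Start: joints at [1.206, 0.048, 0.099, 1.622, 0, 1.443], TCP at [0.123, 0.51, 0.405] pointing down, gripper open.
Joint ranges: [-2.91, 2.91], [-0.99, 1.94], [-1.21, 1.42], [-2.12, 2.29], [-1.49, 1.47], [-3.14, 3.14]. Speed limits (rad/s): [2.79, 2.79, 3.14, 3.14, 3.14, 3.14].

## Interface

Orientations are given as a unit quaternion [x, y, z, w].
In Python, from plant import arm gives the robot as it stands.
- The arm moves only by the tool servo_tool, never from a script. Its argument "increments" is a list of rows, each an object with "claw": the finger opening in cm, from 0 to 8.54; "dp": the shift along the world's x, y, z in cm, a list of three; "turn": the turn, a rotation vector about the world's x, y, z in rad, a list of three. A call has exactly 10 rows; each row is the pose to reach, as a shift and turn from the pose commanded when the call began; what a row does not reach only later rows make up. A row lasts 1/12 s, in which the tool goes at most 41.7 mm and 7.16 degrees, less where a joint would pass 70% of its speed; a pose out of reach is approached as far as the arm can. A call with a gripper value outside its range is refused whole. The fingers move at their own pace and stop on an object; "newtons" is the grip in N (left out, the last holds). Time passes only in rows, so rows that repeat a pose let the fingers close, or fill a call up. It gives the time, the measured TCP pose, the force, the opening and the grip force at its end, in the units of the state.
- arm.observe(): the state, without advancing time (a new reading comes with each control period).
- arm.read_camera(name): name is "scene" or "side" or "wrist"; returns the picture (400x640x3 uint8, red, green, blue); there is no depth.
- arm.calibration(name): a dict with "vfov" (degrees; the focal length in pixels is half the picture's height over the tangent of half this angle, whatever the lens; pixels are square), "cx", "cy" (the principal point, pixels), "R" (3x3) and "t" (3): a world point X has camera coordinates R X + t. Camera axes: x right, y down, z forward; pixel columns grow to the right and rows downward; lengths in m; the calibration is good to about 2 mm. A picture is of the moment at which its call begins: read the wrist's pose just before it. calibration takes no time and is no camera call; for the wrist camera it gives the pose at the moment of the call.
- arm.hand_in(): hands the job in; it is judged then, once.
The state is a dict: "clock": time; "joint_positions": joint angles; "qd": joint speeds; "joint_torque": joint torques, N m; "position": TCP position; "eef_rot": TCP orientation; "contact_force": force on the tool from outside, world axes, zero at the start; "torque": the same for the moment, N m; "gripper_width": finger opening in m; "grasp_force": force on a finger pad.
Only numpy, scipy, OpenCV 4.12 (cv2) and the standard library are available. Lean on these libraries where they do the work, as an engineer would, in place of code of your own. Each camera call takes 0.05 s, during which the arm holds its last target. There are 200 camera calls.

## Task

Press the red release button on the front of the archive case so that its sprung lid pops up, then put the fingers to the lid, steady it and bring it gently to rest fully open. Thread every film spool on the table onto the spindle inside, neck up, the widest at the bottom and each next smaller one above it, all the way down. Then lower the lid without letting it slam and push it shut until it latches; leave the other things on the table alone.

Things in the scene. Friction and masses are not known exactly. Their poses are not given: they have to be found in the camera images.
- case: Grey square archive case, fixed to the table, 180 x 180 mm outside, walls and floor 6 mm, rim 95 mm above the table. Origin: centre of its underside. +x points from its front (red release button) to its back (lid hinge), z up. The spindle stands upright in its middle.
- post_foot (a point): Foot of the aluminium spindle on the case's inner floor (6 mm above the table); axes as the case's. The spindle is 14 mm thick and 70 mm tall, its last 10 mm tapering to 5 mm.
- post_tip (a point): Tip of the spindle, 76 mm above the table, inside the case.
- lid (a joint): Angle of the blue lid (rad): 0 shut and latched, 1.75 fully open against its stop, leaning back a little past upright. A weak spring pops it to roughly 0.55 when released; hinge friction then holds it at whatever angle above that it is left; below that the spring lifts it unless it is latched. It moves at under 0.5 N at its free edge once popped.
- lid_hinge (a point): Middle of the lid's hinge line, on the case's back rim (90 mm behind the case's centre, 95 mm above the table); the hinge line runs along the case's y. The axes turn with the lid: -x runs along the lid to its free edge, z is its outer face's normal.
- lid_edge (a point): Middle of the lid's free edge (white stripe; a steel striker bar 36 mm long, 5 mm proud), at half thickness. The lid is 185 mm from hinge to edge, 180 mm wide, 8 mm thick, 0.25 kg. Shut, its top is 103 mm above the table and the edge overhangs the front wall by 5 mm. To shut it push down near the edge, 50 mm or more to either side of the hook, until it clicks (under 15 N).
- release (a joint): Angle of the sprung release rocker (rad): 0 at rest, 0.2 fully pressed; the hook lets the lid go at about 0.1, and it clicks back over the lid by itself when the lid is pushed down to 0. Pressing the pad takes 2 to 5 N downwards.
- button_top (a point): Middle of the top face of the red press pad (33 mm by 40 mm wide) that sticks out of the case's front, 142 mm from the case's centre and 80 mm above the table; push it straight down about 6 mm. A steel hook, 30 mm wide, stands between pad and lid, 30 mm from this point, up to 130 mm above the table.
- spool_green: Green film spool, about 120 g, lying flat: a disc 120 mm in diameter and 8 mm thick, with a raised round neck in the middle, 40 mm in diameter, from 8 to 20 mm above the underside (grip it there), and a 22 mm bore right through. Origin: centre of the underside, z up. May be absent (None).
- spool_yellow: Yellow film spool, about 100 g, lying flat: a disc 104 mm in diameter and 8 mm thick, with a raised round neck in the middle, 40 mm in diameter, from 8 to 20 mm above the underside (grip it there), and a 22 mm bore right through. Origin: centre of the underside, z up. May be absent (None).
- spool_orange: Orange film spool, about 80 g, lying flat: a disc 88 mm in diameter and 8 mm thick, with a raised round neck in the middle, 40 mm in diameter, from 8 to 20 mm above the underside (grip it there), and a 22 mm bore right through. Origin: centre of the underside, z up. May be absent (None).
- spool_black: Black film spool, about 60 g, lying flat: a disc 72 mm in diameter and 8 mm thick, with a raised round neck in the middle, 40 mm in diameter, from 8 to 20 mm above the underside (grip it there), and a 22 mm bore right through. Origin: centre of the underside, z up. May be absent (None).
- canister: Bystander to leave alone: white film canister, 34 mm wide, 55 mm tall, among the spools.
- solution: Bystander to leave alone: white bottle, 60 mm wide, 160 mm tall, towards the far side.
- brush: Bystander to leave alone: flat brush, 180 mm long, lying beyond the spools.
- spatula: Bystander to leave alone: spatula, 200 mm long, lying at the far side.
- album_tan: Bystander to leave alone: tan photo album 120 x 150 x 28 mm near the robot on the left.
Not all that is in view belongs to the job. Of the things shaped like the spool_orange, the orange one is meant. Of the things shaped like the spool_green, the green one is meant.

How it is judged:
By the outcome, as a careful person would: the job done as asked, in the order asked, and still so for the second after the job is handed in, with the robot touching nothing.
Of spool_green, spool_yellow, spool_orange, spool_black only 3 to 4 are there at a start; the rules pass over those that are not, and their reading is None.
At some moment in a run one of spool_green, spool_yellow, spool_orange, spool_black may be knocked a few centimetres aside while the robot is not near it.
It also fails if it takes over 208 s, if anything falls off the work surface, if the arm or the gripper's body presses on something with over 40 N, if the wrist force passes 120 N, or if a joint passes its speed limit or range.

## Working session

There is one attempt and no reset: what is moved stays moved. The work goes in short steps, Python scripts to look and compute and a tool call to move; the robot and the scene stay as the last step left them, time stands still between calls to the robot, and variables do not carry over. Pictures are saved under pics/ and viewed, at most 14 in all, crops included, and the job is handed in when it is done.

Besides the shell and the picture viewer there is one more tool, called after "Request:" as a command line: name --argument value ..., lists and objects as JSON in quotes. servo_tool: Moves the arm, as the interface text tells. Its arguments: {"type":"object","properties":{"increments":{"type":"array","items":{"type":"object","properties":{"claw":{"type":"number"},"dp":{"type":"array","items":{"type":"number"}},"turn":{"type":"array","items":{"type":"number"}}}}},"newtons":{"type":"number"}},"required":["increments"]}

```bash
mkdir -p pics; ls
python3 - <<'E'
from plant import arm
import cv2
print(arm.observe())
for n in ["scene","side"]:
    im=arm.read_camera(n); cv2.imwrite(f"pics/{n}0.png",im[:,:,::-1]); c=arm.calibration(n); print(n,c)
E
```

```text
pics
{'clock': 0.0, 'joint_positions': array([1.20618543e+00, 4.87144001e-02, 9.75476014e-02, 1.62197566e+00,
       3.53628038e-05, 1.44299856e+00]), 'qd': array([ 1.25333083e-03,  1.27943694e-03,  3.21771368e-04, -7.71392601e-04,
       -3.15957723e-04,  8.53889121e-05]), 'joint_torque': array([ 3.23510276e-04, -3.38783956e+01,  3.20013893e+01,  2.03989696e-02,
       -8.44300894e-05,  7.21170323e-06]), 'position': array([0.12309725, 0.51014418, 0.40351039]), 'eef_rot': array([ 1.18130021e-01,  9.92997443e-01, -1.13338153e-03, -3.03052963e-04]), 'contact_force': array([ 0.17253753,  0.60723904, -0.36164914]), 'torque': array([-0.01304904,  0.05082935,  0.05437178]), 'grasp_force': 0.0, 'gripper_width': 0.08513219636935071}
scene {'vfov': 55.18785781500869, 'cx': 319.48202843576183, 'cy': 198.87326711682306, 'R': array([[ 0.68191555,  0.7313435 ,  0.01130784],
       [ 0.45588819, -0.41288574, -0.78847405],
       [-0.57197653,  0.54282782, -0.61496407]]), 't': array([-0.32953428, -0.16779723,  1.44812334])}
side {'vfov': 49.59515366930907, 'cx': 315.5756310542409, 'cy': 201.441148062096, 'R': array([[ 0.89099931, -0.45375076, -0.01518136],
       [-0.31404966, -0.59184034, -0.74235963],
       [ 0.32786131,  0.66620962, -0.66982961]]), 't': array([-0.46638623,  0.19605277,  0.99932349])}
```

View pics/scene0.png

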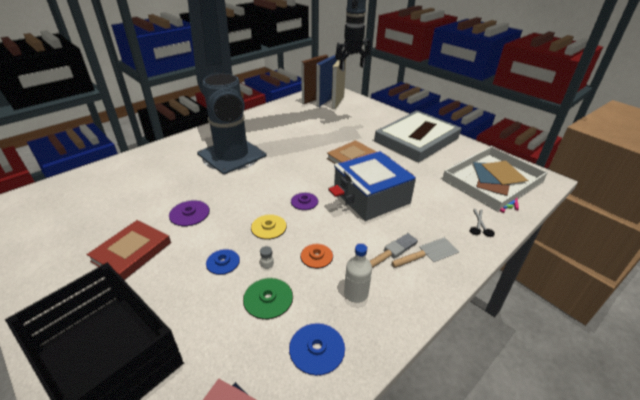

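View pics/side0.png

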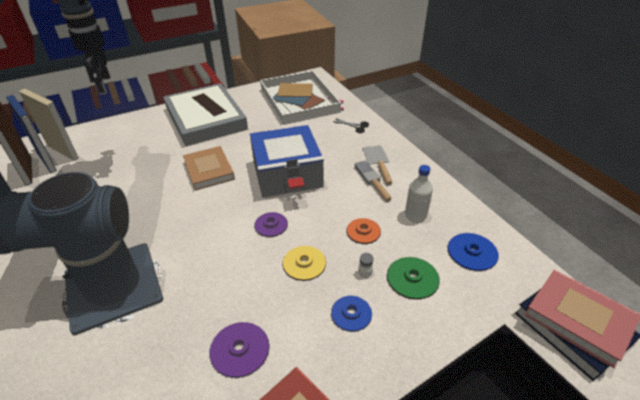

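The scene picture shows the case at about (373,185), with its red button at (337,190). Orange is at (317,255), yellow at (268,226) and green at (268,298). No black spool is visible; the purple and blue ones are decoys. Next I measure these.

```bash
cat > h.py <<'E'
import numpy as np, cv2
from plant import arm
from scipy.spatial.transform import Rotation as Ro
def grab(n):
    c=arm.calibration(n); im=arm.read_camera(n); c["f"]=200/np.tan(np.radians(c["vfov"]/2)); return im,c
def proj(c,X):
    p=np.atleast_2d(X)@np.array(c["R"]).T+c["t"]; return p[:,:2]/p[:,2:]*c["f"]+[c["cx"],c["cy"]]
def back(c,uv,z):
    uv=np.atleast_2d(uv).astype(float); d=np.c_[(uv-[c["cx"],c["cy"]])/c["f"],np.ones(len(uv))]@np.array(c["R"])
    o=-np.array(c["R"]).T@c["t"]; return o+d*((z-o[2])/d[:,2])[:,None]
HUE={"green":(50,80),"yellow":(20,30),"orange":(5,13)}; RAD={"green":.06,"yellow":.052,"orange":.044}
def spools(im,c):
    h=cv2.cvtColor(im,cv2.COLOR_RGB2HSV); out={}
    for k,(a,b) in HUE.items():
        m=cv2.inRange(h,(a,150 if k!="green" else 120,40),(b,255,255)); cs,_=cv2.findContours(m,0,cv2.CHAIN_APPROX_NONE)
        for q in sorted(cs,key=cv2.contourArea)[::-1][:2]:
            if cv2.contourArea(q)<80: continue
            w=back(c,cv2.convexHull(q)[:,0],.005); (x,y),r=cv2.minEnclosingCircle((w[:,:2]*1000).astype(np.float32))
            out.setdefault(k,[]).append((round(x),round(y),round(r)))
    return out
def spoolpix(im,c): pass
E
python3 - <<'E'
from h import *
o=[]
for n,(x,y) in {"scene":(320,140),"side":(235,115)}.items():
    im,c=grab(n); print(n,spools(im,c))
    o.append(cv2.resize(im[y:y+100,x:x+100],(400,400),interpolation=cv2.INTER_CUBIC))
cv2.imwrite("pics/case.png",np.hstack(o)[:,:,::-1])
E
```

```text
scene {'green': [(625, -303, 58)], 'yellow': [(420, -147, 49)], 'orange': [(601, -122, 42)]}
side {'green': [(623, -300, 57)], 'orange': [(601, -119, 42)]}
```

View pics/case.png

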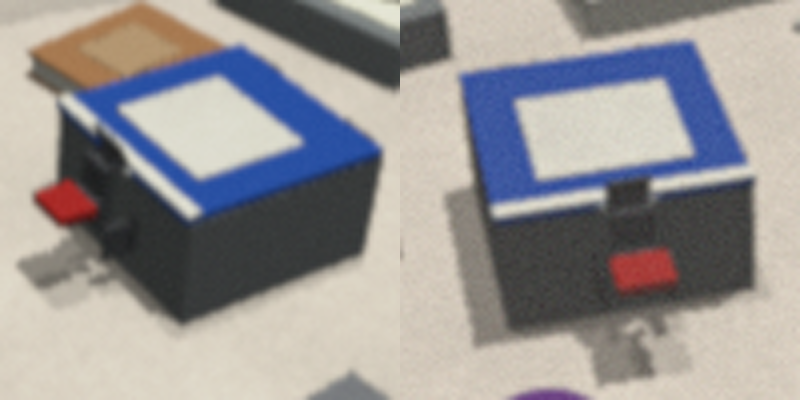

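In the case crop (4x), the lid corners in the scene half are (60,93), (192,218), (380,150) and (240,45). In the side half they are (93,215), (352,175), (293,42) and (60,75). The red pad is at (67,200) in the scene half and (645,270) in the side half.

Run:
```python
from h import *
from scipy.optimize import least_squares
cs={n:arm.calibration(n) for n in("scene","side")}
for c in cs.values(): c["f"]=200/np.tan(np.radians(c["vfov"]/2))
F,B=-.095,.09
# order: front-left-in-side, front-right-in-side, back right, back left, bottom front
S={"scene":[(60,93),(192,214),(380,150),(240,45),(183,322),(67,190)],"side":[(92,210),(352,172),(293,42),(60,75),(107,328),(244,260)]}
O={"scene":(320,140),"side":(235,115)}
def P(q,n):
    x,y,a=q;s=-1   # y sign of side's right
    L=[(F,.09,.103),(F,-.09,.103),(B,-.09,.103),(B,.09,.103),(-.09,-.09 if n=="scene" else .09,0),(-.142,0,.080)]
    L=np.array(L); 
    return Ro.from_euler("z",a).apply(L)+[x,y,0]
def res(q): return np.concatenate([(proj(cs[n],P(q,n))-(np.array(S[n])/4+O[n])).ravel() for n in S])
best=min((least_squares(res,[.5,.1,a]) for a in np.arange(-3,3,.5)),key=lambda r:r.cost)
print(best.x,best.cost); print(res(best.x).reshape(-1,2).round(1))
R=Ro.from_euler("z",best.x[2])
for k,p in dict(button=(-.142,0,.08),edge=(-.095,0,.1),hinge=(.09,0,.1)).items(): print(k,R.apply(p)+[best.x[0],best.x[1],0])
# yellow in side
im,c=grab("side"); h=cv2.cvtColor(im,cv2.COLOR_RGB2HSV); uv=proj(c,[.42,-.147,.008])[0].round().astype(int); print(uv,h[uv[1]+3:uv[1]+14:4,uv[0]-12:uv[0]+13:8])
```

```text
[0.52637726 0.19674309 1.34042802] 13.54264838362562
[[-0.6  0.8]
 [-0.6  0.6]
 [ 2.1 -1.2]
 [ 1.2 -1.6]
 [ 0.   0.3]
 [-0.3  1.4]
 [ 0.   1.9]
 [ 0.6  0.9]
 [-0.  -1.7]
 [-0.9 -1.5]
 [-0.2  0.2]
 [-0.8  1.4]]
button [0.49395354 0.0584944  0.08      ]
edge [0.50468533 0.10425277 0.1       ]
hinge [0.54692751 0.28436551 0.1       ]
[305 262] [[[ 24 149 222]
  [ 23 137 130]
  [ 22 137 134]
  [ 24 146 223]]

 [[ 24 150 223]
  [ 23 150 225]
  [ 24 146 225]
  [ 23 149 222]]

 [[ 24 147 224]
  [ 23 151 221]
  [ 24 146 223]
  [ 24 147 225]]]
```

Request:
servo_tool --increments '[{"claw":0,"dp":[2,-2.5,0.3],"turn":[0,0,0]},{"claw":0,"dp":[4,-5,0.6],"turn":[0,0,0]},{"claw":0,"dp":[6,-7.5,1],"turn":[0,0,0]},{"claw":0,"dp":[8,-10,1],"turn":[0,0,0]},{"claw":0,"dp":[10,-13,1],"turn":[0,0,0]},{"claw":0,"dp":[12,-15.5,1],"turn":[0,0,0]},{"claw":0,"dp":[14.5,-18,1],"turn":[0,0,0]},{"claw":0,"dp":[16.5,-21,1],"turn":[0,0,0]},{"claw":0,"dp":[18.5,-23.5,1],"turn":[0,0,0]},{"claw":0,"dp":[20.5,-26,1],"turn":[0,0,0]}]' --newtons 30

```text
clock: 1.08
position: [0.3288, 0.2488, 0.4148]
eef_rot: [0.118, 0.993, 0.0, 0.0]
contact_force: [0.0, 1.6, -0.0]
gripper_width: -0.0004
grasp_force: 0.0
```

Request:
servo_tool --increments '[{"claw":0,"dp":[2,-2.5,0],"turn":[0,0,0]},{"claw":0,"dp":[4,-5,0],"turn":[0,0,0]},{"claw":0,"dp":[6,-7.5,0],"turn":[0,0,0]},{"claw":0,"dp":[8,-10,0],"turn":[0,0,0]},{"claw":0,"dp":[10,-12.5,0],"turn":[0,0,0]},{"claw":0,"dp":[12,-15,0],"turn":[0,0,0]},{"claw":0,"dp":[14,-17.5,0],"turn":[0,0,0]},{"claw":0,"dp":[16,-20,0],"turn":[0,0,0]},{"claw":0,"dp":[16.5,-21,0],"turn":[0,0,0]},{"claw":0,"dp":[16.5,-21,0],"turn":[0,0,0]}]'

```text
clock: 1.92
position: [0.4943, 0.0381, 0.4139]
eef_rot: [0.12, 0.993, -0.0, -0.001]
contact_force: [-0.4, 0.2, 0.2]
gripper_width: -0.0001
grasp_force: 0.0
```

Run:
```python
from h import *
s=arm.observe(); print(s["clock"],s["position"],s["eef_rot"],s["joint_positions"])
im,c=grab("wrist"); print(c); cv2.imwrite("pics/w1.png",im[:,:,::-1])
print(proj(c,[[.494,.058,.08],[.526,.197,.103]]))
```

```text
1.9167 [0.49425552 0.03813312 0.41387842] [ 1.20055742e-01  9.92766951e-01 -3.85985504e-04 -5.01198720e-04] [-5.81623729e-02 -2.49348931e-02  4.38879280e-02  1.64066758e+00
 -7.08186274e-04  1.82530107e-01]
{'vfov': 68.9481994575324, 'cx': 323.7206124848329, 'cy': 195.59824381382762, 'R': array([[ 2.37534940e-01,  9.71378614e-01, -8.60449371e-04],
       [ 9.26523482e-01, -2.26300097e-01,  3.00570296e-01],
       [ 2.91772838e-01, -7.21931738e-02, -9.53759276e-01]]), 't': array([-0.15419768, -0.49047616,  0.24728301]), 'f': np.float64(291.283800725081)}
[[341.90948066 175.12577013]
 [487.41822696 178.67751316]]
```

View pics/w1.png

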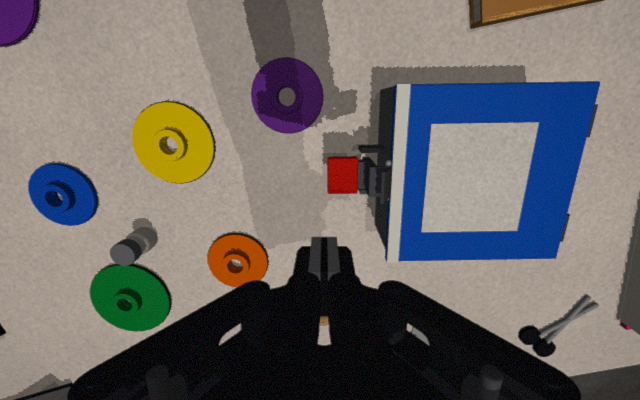

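The wrist view shows the pad at (343,175). The lid corners are (396,84), (388,262), (556,258) and (599,82). Orange is at (237,262), yellow at (172,142) and green at (128,298).

Run:
```python
from h import *
from scipy.optimize import least_squares
c=arm.calibration("wrist"); c["f"]=200/np.tan(np.radians(c["vfov"]/2))
U=np.array([(396,84),(387,262),(557,258),(599,82),(343,175)],float)
L=np.array([(-.095,.09,.103),(-.095,-.09,.103),(.09,-.09,.103),(.09,.09,.103),(-.142,0,.08)])
f=lambda q:(proj(c,Ro.from_euler("z",q[2]).apply(L)+[q[0],q[1],0])-U).ravel()
r=least_squares(f,[.526,.197,1.34]); print(r.x,r.fun.reshape(-1,2).round(1))
im=cv2.imread("pics/w1.png")[:,:,::-1]; print(spools(im,c))
print(back(c,[(172,144),(237,263),(127,302)],.02).round(3))
```

```text
[0.5256733  0.19756868 1.34871809] [[-0.5  0.4]
 [-1.  -0.6]
 [-0.2  0.9]
 [ 2.7 -1.2]
 [-1.4  1.4]]
{'green': [(625, -298, 60)], 'yellow': [(420, -142, 52)], 'orange': [(602, -117, 45)]}
[[ 0.42  -0.136  0.02 ]
 [ 0.597 -0.111  0.02 ]
 [ 0.621 -0.29   0.02 ]]
```

Request:
servo_tool --increments '[{"claw":0,"dp":[0,-0.1,-1],"turn":[0.02,0,0]},{"claw":0,"dp":[-0.2,-0.3,-3],"turn":[0.04,-0.01,0]},{"claw":0,"dp":[-0.3,-0.4,-5],"turn":[0.06,-0.015,0]},{"claw":0,"dp":[-0.4,-0.6,-7],"turn":[0.08,-0.02,0]},{"claw":0,"dp":[-0.5,-0.7,-9],"turn":[0.1,-0.025,0]},{"claw":0,"dp":[-0.6,-0.9,-11],"turn":[0.12,-0.03,0]},{"claw":0,"dp":[-0.7,-1,-13],"turn":[0.146,-0.034,0]},{"claw":0,"dp":[-0.7,-1,-14.5],"turn":[0.146,-0.034,0]},{"claw":0,"dp":[-0.7,-1,-15.2],"turn":[0.146,-0.034,0]},{"claw":0,"dp":[-0.7,-1,-15.2],"turn":[0.146,-0.034,0]}]'

```text
clock: 2.8
position: [0.4844, 0.0315, 0.2602]
eef_rot: [0.117, 0.99, 0.075, 0.006]
contact_force: [-0.4, 0.8, 0.4]
gripper_width: 0.0002
grasp_force: 0.0
```

Request:
servo_tool --increments '[{"claw":0,"dp":[0,0,-0.3],"turn":[0,0,0]},{"claw":0,"dp":[0,0,-0.6],"turn":[0,0,0]},{"claw":0,"dp":[0,0,-0.8],"turn":[0,0,0]},{"claw":0,"dp":[0,0,-0.9],"turn":[0,0,0]},{"claw":0,"dp":[0,0,-1.0],"turn":[0,0,0]},{"claw":0,"dp":[0,0,-1.1],"turn":[0,0,0]},{"claw":0,"dp":[0,0,-1.2],"turn":[0,0,0]},{"claw":0,"dp":[0,0,-1.3],"turn":[0,0,0]},{"claw":0,"dp":[0,0,-1.4],"turn":[0,0,0]},{"claw":0,"dp":[0,0,-1.4],"turn":[0,0,0]}]'

```text
clock: 3.63
position: [0.4862, 0.0292, 0.2497]
eef_rot: [0.118, 0.99, 0.072, 0.009]
contact_force: [-3.5, -4.1, 4.0]
gripper_width: -0.0002
grasp_force: 2.5
```

Run:
```python
from h import *
s=arm.observe(); print(s["clock"],s["position"],s["eef_rot"])
im,c=grab("wrist"); im2,_=grab("side")
cv2.imwrite("pics/w2.png",np.hstack([cv2.resize(im,(480,300)),im2[60:360,180:480]])[:,:,::-1])
```

```text
3.6333 [0.48623422 0.02920027 0.24967075] [0.11835196 0.99029505 0.07233871 0.00869688]
```

View pics/w2.png

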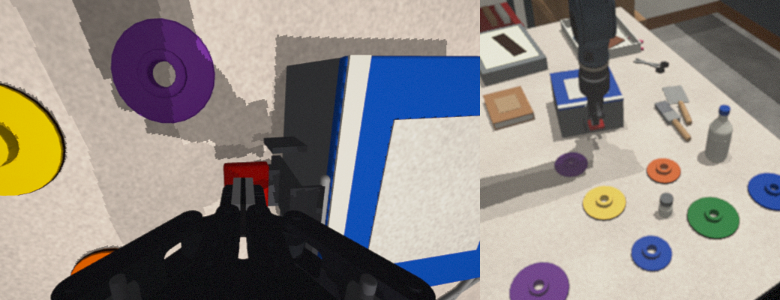

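The pad is under the fingers at (245,180), but the lid is still shut. I back off slightly from the hook and press further.

Request:
servo_tool --increments '[{"claw":0,"dp":[-0.1,-0.2,0.2],"turn":[0,0,0]},{"claw":0,"dp":[-0.1,-0.4,0.2],"turn":[0,0,0]},{"claw":0,"dp":[-0.1,-0.4,0],"turn":[0,0,0]},{"claw":0,"dp":[-0.1,-0.4,-0.2],"turn":[0,0,0]},{"claw":0,"dp":[-0.1,-0.4,-0.3],"turn":[0,0,0]},{"claw":0,"dp":[-0.1,-0.4,-0.4],"turn":[0,0,0]},{"claw":0,"dp":[-0.1,-0.4,-0.5],"turn":[0,0,0]},{"claw":0,"dp":[-0.1,-0.4,-0.6],"turn":[0,0,0]},{"claw":0,"dp":[-0.1,-0.4,-0.6],"turn":[0,0,0]},{"claw":0,"dp":[-0.1,-0.4,-0.6],"turn":[0,0,0]}]'

```text
clock: 4.57
position: [0.485, 0.0245, 0.2446]
eef_rot: [0.119, 0.99, 0.071, 0.009]
contact_force: [-5.3, -8.8, 12.5]
gripper_width: 0.0002
grasp_force: 7.0
```

Run:
```python
from h import *
im,c=grab("wrist"); im2,_=grab("side")
cv2.imwrite("pics/w3.png",np.hstack([cv2.resize(im,(480,300)),im2[60:360,180:480]])[:,:,::-1])
```

```text
(no output)
```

View pics/w3.png

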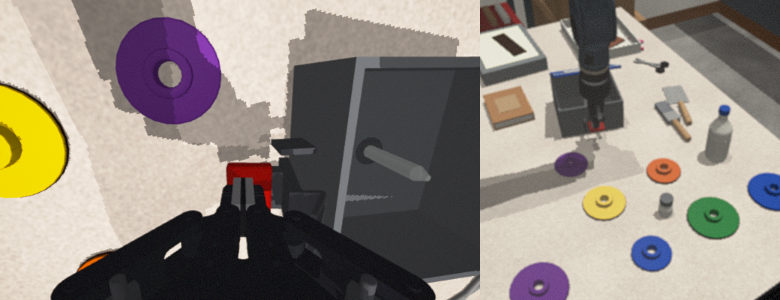

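The lid has popped: the side view shows it edge-on at (585,70), and the wrist view shows the open case and spindle. I retreat, tilt the tool and measure the lid angle.

Request:
servo_tool --increments '[{"claw":0,"dp":[-0.2,-0.8,2],"turn":[0,0,0]},{"claw":0,"dp":[-0.5,-2.2,4.5],"turn":[0,0,0]},{"claw":0,"dp":[-0.8,-3.6,6.5],"turn":[0.1,-0.022,0]},{"claw":0,"dp":[-1,-4.5,6.5],"turn":[0.2,-0.045,0]},{"claw":0,"dp":[-1.1,-5.2,6.2],"turn":[0.3,-0.068,0]},{"claw":0,"dp":[-1.1,-5.2,6],"turn":[0.4,-0.09,0]},{"claw":0,"dp":[-1.1,-5.2,5.8],"turn":[0.5,-0.115,0]},{"claw":0,"dp":[-1.1,-5.2,5.5],"turn":[0.6,-0.138,0]},{"claw":0,"dp":[-1.1,-5.2,5.5],"turn":[0.634,-0.146,0]},{"claw":0,"dp":[-1.1,-5.2,5.5],"turn":[0.634,-0.146,0]}]'

```text
clock: 5.5
position: [0.4738, -0.026, 0.2958]
eef_rot: [0.11, 0.914, 0.388, 0.041]
contact_force: [-0.1, 0.4, -1.0]
gripper_width: 0.0
grasp_force: 0.0
```

```bash
cat >> h.py <<'E'
C0=np.array([.526,.197,0]); RC=Ro.from_euler("z",1.345)
def case2w(p): return RC.apply(p)+C0
def w2case(p): return RC.inv().apply(np.asarray(p)-C0)
def state():
    s=arm.observe(); Rt=Ro.from_quat(s["eef_rot"]); z=RC.inv().apply(Rt.apply([0,0,1]))
    p=w2case(s["position"]); print("clk",s["clock"],"w",s["position"].round(4),"case",p.round(4),"tip",(p+.173*z).round(4),"z",z.round(3),"yw",Rt.apply([0,1,0]).round(3),"q",s["joint_positions"].round(2),"F",s["contact_force"].round(1)); return s
E
python3 - <<'E'
from h import *
state()
o=[]
for n in("scene","side"):
    im,c=grab(n)
    for th,col in((.55,(255,0,0)),(.7,(0,255,0)),(.85,(255,255,0))):
        p=proj(c,case2w([(.09-.185*np.cos(th),y,.095+.185*np.sin(th)) for y in(-.09,.09)])); 
        im=cv2.polylines(np.ascontiguousarray(im),[np.int32(p*8)],False,col,1,cv2.LINE_AA,3)
    u,v=proj(c,case2w((0,0,.17)))[0].astype(int); o.append(cv2.resize(im[v-70:v+80,u-65:u+65],(390,450),interpolation=cv2.INTER_CUBIC))
cv2.imwrite("pics/lid1.png",np.hstack(o)[:,:,::-1])
E
```

```text
clk 5.5 w [ 0.4738 -0.026   0.2958] case [-0.229   0.001   0.2958] tip [-0.1046  0.0011  0.1756] z [ 0.719  0.001 -0.695] yw [0.17  0.674 0.719] q [-0.41 -0.02 -0.28  1.51  0.78 -0.25] F [-0.1  0.4 -1. ]
```

View pics/lid1.png

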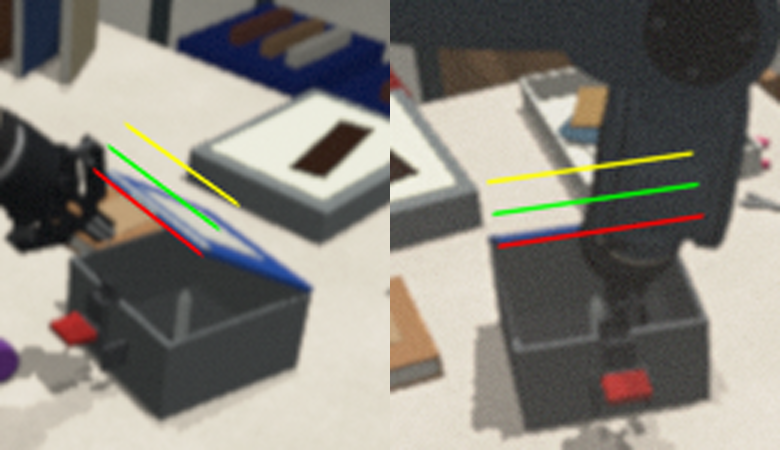

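The lid rests at about 0.57: its edge is near the red line in the scene half, from (95,175) to (200,250). I compute the opening path.

Run:
```python
from h import *
def tcp(tip,t): return case2w((tip[0]-.173*np.sin(t),0,tip[1]+.173*np.cos(t)))
def lidtip(th,t,r=.155,w=.015): return (.09-r*np.cos(th)-w*np.cos(t), .095+r*np.sin(th)-w*np.sin(t))
seq=[("now",tcp((-.1046,.1756),.8),.8),("under",tcp((-.072,.144),.8),.8)]
for th in (.77,.9,1.05,1.2,1.35,1.5,1.6,1.7,1.75,1.78): 
    t=.8-.45*(th-.77)/1.0; seq.append((th,tcp(lidtip(th,t),t),t))
p=seq[0][1]
for k,q,t in seq: print(k,"from now cm",((q-p)*100).round(2),"step",np.round(t-.8,3),"turn",np.round((t-.8)*np.array([.975,-.224,0]),3), q.round(3))
```

```text
now from now cm [0. 0. 0.] step 0.0 turn [ 0. -0.  0.] [ 0.475 -0.026  0.296]
under from now cm [ 0.73  3.18 -3.16] step 0.0 turn [ 0. -0.  0.] [0.482 0.006 0.265]
0.77 from now cm [1.63 7.1  1.65] step 0.0 turn [ 0. -0.  0.] [0.491 0.045 0.313]
0.9 from now cm [2.11 9.21 3.77] step -0.058 turn [-0.057  0.013 -0.   ] [0.496 0.066 0.334]
1.05 from now cm [ 2.73 11.88  5.91] step -0.126 turn [-0.123  0.028 -0.   ] [0.502 0.093 0.355]
1.2 from now cm [ 3.39 14.78  7.69] step -0.194 turn [-0.189  0.043 -0.   ] [0.509 0.122 0.373]
1.35 from now cm [ 4.1  17.84  9.09] step -0.261 turn [-0.254  0.058 -0.   ] [0.516 0.153 0.387]
1.5 from now cm [ 4.83 21.03 10.08] step -0.328 turn [-0.32   0.074 -0.   ] [0.523 0.184 0.397]
1.6 from now cm [ 5.33 23.2  10.51] step -0.374 turn [-0.364  0.084 -0.   ] [0.528 0.206 0.401]
1.7 from now cm [ 5.83 25.37 10.76] step -0.418 turn [-0.408  0.094 -0.   ] [0.533 0.228 0.404]
1.75 from now cm [ 6.08 26.46 10.81] step -0.441 turn [-0.43   0.099 -0.   ] [0.536 0.239 0.404]
1.78 from now cm [ 6.23 27.11 10.82] step -0.454 turn [-0.443  0.102 -0.   ] [0.537 0.245 0.404]
```

Request:
servo_tool --increments '[{"claw":0,"dp":[0.2,1,-1],"turn":[0,0,0]},{"claw":0,"dp":[0.5,2.2,-2.2],"turn":[0,0,0]},{"claw":0,"dp":[0.7,3.2,-3.2],"turn":[0,0,0]},{"claw":0,"dp":[0.8,3.5,-2.7],"turn":[0,0,0]},{"claw":0,"dp":[0.9,4,-2.1],"turn":[0,0,0]},{"claw":0,"dp":[1,4.6,-1.4],"turn":[0,0,0]},{"claw":0,"dp":[1.2,5.2,-0.7],"turn":[0,0,0]},{"claw":0,"dp":[1.3,5.8,0],"turn":[0,0,0]},{"claw":0,"dp":[1.5,6.4,0.8],"turn":[0,0,0]},{"claw":0,"dp":[1.6,7.1,1.6],"turn":[0,0,0]}]'

```text
clock: 6.43
position: [0.4906, 0.0457, 0.3153]
eef_rot: [0.109, 0.915, 0.387, 0.043]
contact_force: [-0.7, 0.8, -0.4]
gripper_width: -0.0003
grasp_force: 0.1
```

Request:
servo_tool --increments '[{"claw":0,"dp":[0.2,1,1.1],"turn":[-0.027,0.006,0]},{"claw":0,"dp":[0.5,2.1,2.1],"turn":[-0.057,0.013,0]},{"claw":0,"dp":[0.7,3,2.8],"turn":[-0.08,0.018,0]},{"claw":0,"dp":[0.9,3.9,3.6],"turn":[-0.1,0.023,0]},{"claw":0,"dp":[1.1,4.8,4.3],"turn":[-0.123,0.028,0]},{"claw":0,"dp":[1.3,5.8,4.9],"turn":[-0.145,0.033,0]},{"claw":0,"dp":[1.5,6.7,5.5],"turn":[-0.167,0.038,0]},{"claw":0,"dp":[1.8,7.7,6.1],"turn":[-0.189,0.043,0]},{"claw":0,"dp":[2,8.6,6.5],"turn":[-0.21,0.048,0]},{"claw":0,"dp":[2.2,9.6,7],"turn":[-0.232,0.053,0]}]'

```text
clock: 7.27
position: [0.5122, 0.1421, 0.3846]
eef_rot: [0.113, 0.954, 0.275, 0.031]
contact_force: [1.2, -0.5, -0.6]
gripper_width: 0.0001
grasp_force: 0.1
```

Run:
```python
from h import *
state()
o=[]
for n in("scene","side"):
    im,c=grab(n)
    for th,col in((1.1,(255,0,0)),(1.3,(0,255,0)),(1.5,(255,255,0))):
        p=proj(c,case2w([(.09-.185*np.cos(th),y,.095+.185*np.sin(th)) for y in(-.09,.09)])); 
        im=cv2.polylines(np.ascontiguousarray(im),[np.int32(p*8)],False,col,1,cv2.LINE_AA,3)
    u,v=proj(c,case2w((0,0,.2)))[0].astype(int); o.append(cv2.resize(im[v-75:v+75,u-65:u+65],(390,450),interpolation=cv2.INTER_CUBIC))
cv2.imwrite("pics/lid2.png",np.hstack(o)[:,:,::-1])
```

```text
clk 7.2667 w [0.5122 0.1421 0.3846] case [-0.0566  0.0011  0.3846] tip [0.0355 0.0008 0.2381] z [ 0.532 -0.002 -0.847] yw [0.2   0.823 0.532] q [ 0.   -0.07 -0.1   1.39  0.54  0.28] F [ 1.2 -0.5 -0.6]
```

View pics/lid2.png

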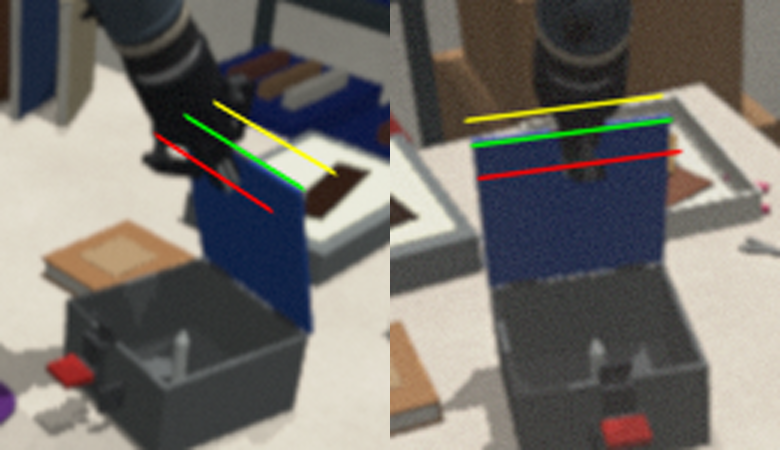

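The lid is at about 1.3, on the green line in both halves, with the fingers on it as planned. I carry on to the stop.

Request:
servo_tool --increments '[{"claw":0,"dp":[0.2,0.8,0.3],"turn":[-0.016,0.004,0]},{"claw":0,"dp":[0.4,1.6,0.6],"turn":[-0.032,0.007,0]},{"claw":0,"dp":[0.5,2.4,0.9],"turn":[-0.048,0.011,0]},{"claw":0,"dp":[0.7,3.2,1.1],"turn":[-0.064,0.015,0]},{"claw":0,"dp":[0.9,3.9,1.3],"turn":[-0.08,0.018,0]},{"claw":0,"dp":[1,4.6,1.5],"turn":[-0.095,0.022,0]},{"claw":0,"dp":[1.2,5.3,1.6],"turn":[-0.11,0.025,0]},{"claw":0,"dp":[1.3,5.9,1.7],"turn":[-0.12,0.028,0]},{"claw":0,"dp":[1.4,6.3,1.8],"turn":[-0.128,0.03,0]},{"claw":0,"dp":[1.5,6.6,1.9],"turn":[-0.132,0.031,0]}]'

```text
clock: 8.2
position: [0.5272, 0.208, 0.4026]
eef_rot: [0.115, 0.971, 0.21, 0.023]
contact_force: [-1.0, 0.5, -0.5]
gripper_width: 0.0001
grasp_force: 0.1
```

Request:
servo_tool --increments '[{"claw":0,"dp":[0.1,0.4,0],"turn":[-0.01,0.002,0]},{"claw":0,"dp":[0.2,0.8,0.1],"turn":[-0.02,0.005,0]},{"claw":0,"dp":[0.3,1.2,0.1],"turn":[-0.03,0.007,0]},{"claw":0,"dp":[0.4,1.6,0.2],"turn":[-0.04,0.01,0]},{"claw":0,"dp":[0.5,2,0.2],"turn":[-0.048,0.012,0]},{"claw":0,"dp":[0.5,2.4,0.2],"turn":[-0.056,0.014,0]},{"claw":0,"dp":[0.6,2.7,0.2],"turn":[-0.064,0.016,0]},{"claw":0,"dp":[0.7,3,0.3],"turn":[-0.07,0.017,0]},{"claw":0,"dp":[0.8,3.3,0.3],"turn":[-0.075,0.018,0]},{"claw":0,"dp":[0.8,3.6,0.3],"turn":[-0.08,0.019,0]}]'

```text
clock: 9.03
position: [0.5354, 0.2436, 0.4058]
eef_rot: [0.116, 0.978, 0.17, 0.018]
contact_force: [-0.8, 0.6, 0.6]
gripper_width: 0.0002
grasp_force: 0.0
```

Run:
```python
from h import *
state()
```

```text
clk 9.0333 w [0.5354 0.2436 0.4058] case [0.0475 0.0013 0.4058] tip [0.1059 0.0013 0.2429] z [ 0.338 -0.    -0.941] yw [0.222 0.915 0.338] q [0.24 0.09 0.13 1.45 0.31 0.5 ] F [-0.8  0.6  0.6]
```

Request:
servo_tool --increments '[{"claw":0,"dp":[0,0.1,0],"turn":[0,0,0]},{"claw":0,"dp":[0,0.2,0],"turn":[0,0,0]},{"claw":0,"dp":[0,0.3,0],"turn":[0,0,0]},{"claw":0,"dp":[0.1,0.4,0],"turn":[0,0,0]},{"claw":0,"dp":[0.1,0.5,0],"turn":[0,0,0]},{"claw":0,"dp":[0.1,0.5,0],"turn":[0,0,0]},{"claw":0,"dp":[0.1,0.5,0],"turn":[0,0,0]},{"claw":0,"dp":[0.1,0.5,0],"turn":[0,0,0]},{"claw":0,"dp":[0.1,0.5,0],"turn":[0,0,0]},{"claw":0,"dp":[0.1,0.5,0],"turn":[0,0,0]}]'

```text
clock: 9.87
position: [0.5355, 0.2468, 0.4058]
eef_rot: [0.118, 0.979, 0.168, 0.018]
contact_force: [-3.4, -6.7, 3.0]
gripper_width: 0.0004
grasp_force: 3.9
```

Request:
servo_tool --increments '[{"claw":0,"dp":[-0.1,-0.4,0],"turn":[0,0,0]},{"claw":0,"dp":[-0.2,-1,0],"turn":[0,0,0]},{"claw":0,"dp":[-0.5,-2.5,0],"turn":[0,0,0]},{"claw":0,"dp":[-0.8,-5,0],"turn":[-0.04,0.01,0]},{"claw":0,"dp":[-0.5,-8,0],"turn":[-0.1,0.023,0]},{"claw":0,"dp":[0,-11.5,0],"turn":[-0.16,0.037,0]},{"claw":0,"dp":[0.5,-15,0],"turn":[-0.22,0.05,0]},{"claw":0,"dp":[1,-18.5,0],"turn":[-0.28,0.064,0]},{"claw":0,"dp":[2,-22,0],"turn":[-0.336,0.077,0]},{"claw":0,"dp":[2.5,-25,0],"turn":[-0.336,0.077,0]}]'

```text
clock: 10.7
position: [0.5618, -0.0035, 0.4055]
eef_rot: [0.118, 0.993, -0.001, 0.0]
contact_force: [1.4, 0.9, 0.0]
gripper_width: -0.0
grasp_force: 0.0
```

Request:
servo_tool --increments '[{"claw":8,"dp":[0.3,-3,0],"turn":[0,0,0]},{"claw":8,"dp":[0.8,-6,0],"turn":[0,0,0]},{"claw":8,"dp":[1.2,-9,0],"turn":[0,0,0]},{"claw":8,"dp":[1.6,-12,0],"turn":[0,0,0]},{"claw":8,"dp":[2,-15,0],"turn":[0,0,0]},{"claw":8,"dp":[2.4,-18,0],"turn":[0,0,0]},{"claw":8,"dp":[2.8,-21,0],"turn":[0,0,0]},{"claw":8,"dp":[3,-24,0],"turn":[0,0,0]},{"claw":8,"dp":[3,-25,0],"turn":[0,0,0]},{"claw":8,"dp":[3,-25,0],"turn":[0,0,0]}]'

```text
clock: 11.53
position: [0.5908, -0.2546, 0.4047]
eef_rot: [0.12, 0.993, 0.0, -0.0]
contact_force: [-0.3, 0.9, -0.1]
gripper_width: 0.0805
grasp_force: 0.0
```

Run:
```python
from h import *
state()
im,c=grab("wrist"); im2,c2=grab("side"); print(spools(im,c),spools(im2,c2))
u,v=proj(c2,case2w((0,0,.2)))[0].astype(int)
cv2.imwrite("pics/g1.png",np.hstack([cv2.resize(im,(480,300)),cv2.resize(im2[v-75:v+75,u-65:u+65],(260,300))])[:,:,::-1])
```

```text
clk 11.5333 w [ 0.5908 -0.2546  0.4047] case [-0.4256 -0.1643  0.4047] tip [-0.4255 -0.1642  0.2317] z [ 0.     0.001 -1.   ] yw [0.239 0.971 0.   ] q [-0.51  0.37  0.48  1.67  0.   -0.27] F [-0.3  0.9 -0.1]
{'green': [(625, -300, 60)], 'yellow': [(426, -145, 52)], 'orange': [(602, -119, 44)]} {'green': [(623, -300, 57)], 'orange': [(601, -119, 42)]}
```

View pics/g1.png

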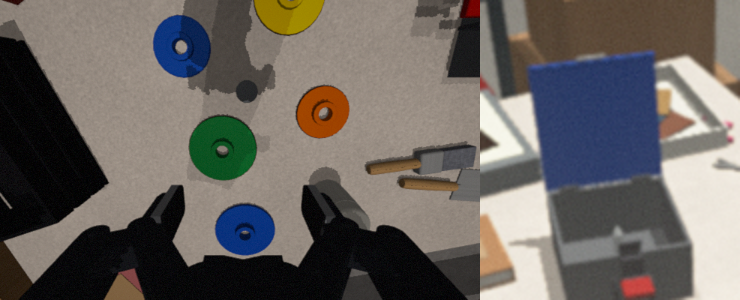

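The wrist view shows green at (222,148) and the bottle near (330,190); the side view shows the lid open. I check the bottle's clearance.

Run:
```python
from h import *
for n,uv,z in(("side",(419,215),.0),("side",(425,170),.16),("scene",(358,293),0.),("scene",(361,249),.16)):
    c=arm.calibration(n); c["f"]=200/np.tan(np.radians(c["vfov"]/2)); print(n,back(c,uv,z).round(3))
```

```text
side [[ 0.765 -0.136 -0.   ]]
side [[ 0.751 -0.14   0.16 ]]
scene [[ 0.76  -0.129  0.   ]]
scene [[ 0.762 -0.137  0.16 ]]
```

Request:
servo_tool --increments '[{"claw":8,"dp":[0.7,-1,-2],"turn":[0,0,0]},{"claw":8,"dp":[1.4,-2,-5],"turn":[0,0,0]},{"claw":8,"dp":[2.1,-3,-8],"turn":[0,0,0]},{"claw":8,"dp":[2.8,-3.8,-11],"turn":[0,0,0]},{"claw":8,"dp":[3.4,-4.5,-14],"turn":[0,0,0]},{"claw":8,"dp":[3.4,-4.5,-17],"turn":[0,0,0]},{"claw":8,"dp":[3.4,-4.5,-19.5],"turn":[0,0,0]},{"claw":8,"dp":[3.4,-4.5,-20.4],"turn":[0,0,0]},{"claw":8,"dp":[3.4,-4.5,-20.4],"turn":[0,0,0]},{"claw":8,"dp":[3.4,-4.5,-20.4],"turn":[0,0,0]}]'

```text
clock: 12.47
position: [0.6255, -0.2954, 0.2025]
eef_rot: [0.117, 0.993, 0.0, 0.0]
contact_force: [0.6, -0.2, 1.2]
gripper_width: 0.0804
grasp_force: 0.0
```

Run:
```python
from h import *
s=state()
im,c=grab("wrist"); print(spools(im,c))
x=s["position"].copy(); x[2]=.02; p=proj(c,[x,[.6245,-.3,.02]]); print(p)
im=np.ascontiguousarray(im); cv2.circle(im,tuple(int(v) for v in p[0]),4,(255,0,0),1); cv2.imwrite("pics/g2.png",im[:,:,::-1])
```

```text
clk 12.4667 w [ 0.6255 -0.2954  0.2025] case [-0.4576 -0.2072  0.2025] tip [-0.4575 -0.2072  0.0295] z [ 0. -0. -1.] yw [0.233 0.972 0.   ] q [-0.54  0.52  0.28  1.32  0.   -0.3 ] F [ 0.6 -0.2  1.2]
{'green': [(625, -300, 60)], 'orange': [(602, -118, 45)]}
[[323.47061463 244.57885037]
 [315.23672614 244.76970336]]
```

View pics/g2.png

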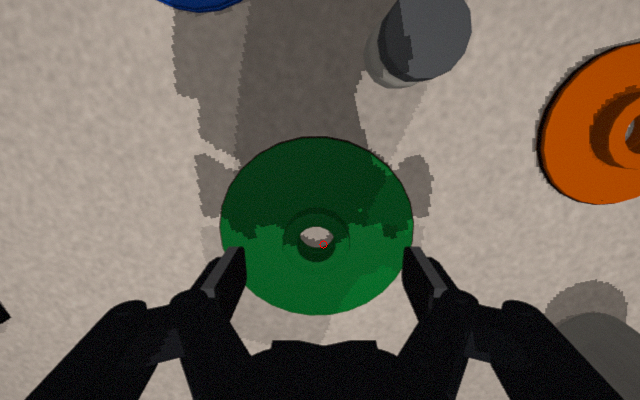

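The green neck is centred at about (316,242), and the gripper centre projects to (323,245), 4–5 mm off along y. I correct this, descend, grip and lift.

Request:
servo_tool --increments '[{"claw":8,"dp":[-0.1,-0.4,-0.5],"turn":[0,0,0]},{"claw":8,"dp":[-0.1,-0.4,-1],"turn":[0,0,0]},{"claw":8,"dp":[-0.1,-0.4,-1.5],"turn":[0,0,0]},{"claw":8,"dp":[-0.1,-0.4,-2],"turn":[0,0,0]},{"claw":6,"dp":[-0.1,-0.4,-2],"turn":[0,0,0]},{"claw":4.5,"dp":[-0.1,-0.4,-2],"turn":[0,0,0]},{"claw":3,"dp":[-0.1,-0.4,-2],"turn":[0,0,0]},{"claw":3,"dp":[-0.1,-0.4,-2],"turn":[0,0,0]},{"claw":3,"dp":[-0.1,-0.4,-2],"turn":[0,0,0]},{"claw":3,"dp":[-0.1,-0.4,-2],"turn":[0,0,0]}]' --newtons 40

```text
clock: 13.35
position: [0.6243, -0.3008, 0.1821]
eef_rot: [0.118, 0.993, -0.0, 0.0]
contact_force: [-0.3, -0.3, -0.5]
gripper_width: 0.0374
grasp_force: 40.3
```

Request:
servo_tool --increments '[{"claw":3,"dp":[0,0,1],"turn":[0,0,0]},{"claw":3,"dp":[0,0,3],"turn":[0,0,0]},{"claw":3,"dp":[0,0,6],"turn":[0,0,0]},{"claw":3,"dp":[-0.2,1,9],"turn":[0,0,0]},{"claw":3,"dp":[-0.5,3,12],"turn":[0,0,0]},{"claw":3,"dp":[-1.1,6,15],"turn":[0,0,0]},{"claw":3,"dp":[-1.8,9,17],"turn":[0,0,0]},{"claw":3,"dp":[-2.4,12,18],"turn":[0,0,0]},{"claw":3,"dp":[-3,15,18],"turn":[0,0,0]},{"claw":3,"dp":[-3.6,18,18],"turn":[0,0,0]}]'

```text
clock: 14.18
position: [0.5879, -0.1194, 0.3643]
eef_rot: [0.118, 0.993, -0.0, 0.002]
contact_force: [-0.4, -0.1, -2.0]
gripper_width: 0.0375
grasp_force: 40.3
```

Request:
servo_tool --increments '[{"claw":3,"dp":[-0.6,3,0],"turn":[0,0,0]},{"claw":3,"dp":[-1.2,6,0],"turn":[0,0,0]},{"claw":3,"dp":[-1.8,9,0],"turn":[0,0,0]},{"claw":3,"dp":[-2.4,12,0],"turn":[0,0,0]},{"claw":3,"dp":[-3,15,0],"turn":[0,0,0]},{"claw":3,"dp":[-3.6,18,0],"turn":[0,0,0]},{"claw":3,"dp":[-4.2,21,0],"turn":[0,0,0]},{"claw":3,"dp":[-4.8,24,0],"turn":[0,0,0]},{"claw":3,"dp":[-5.2,26,0],"turn":[0,0,0]},{"claw":3,"dp":[-5.2,26,0],"turn":[0,0,0]}]'

```text
clock: 15.02
position: [0.5349, 0.1429, 0.3624]
eef_rot: [0.116, 0.993, 0.001, -0.0]
contact_force: [0.5, -0.4, -2.0]
gripper_width: 0.0375
grasp_force: 40.4
```

Run:
```python
from h import *
s=state()
im,c=grab("wrist")
x=s["position"].copy(); x[2]-=.165; p=proj(c,np.vstack([x,case2w([(0,0,.076),(0,0,.006),(-.084,-.084,.095),(-.084,.084,.095)])])); print(p.round(1))
im=np.ascontiguousarray(im)
for q in p: cv2.circle(im,tuple(int(v) for v in q),4,(255,0,0),1)
cv2.imwrite("pics/g3.png",im[:,:,::-1])
```

```text
clk 15.0167 w [0.5349 0.1429 0.3624] case [-0.0507 -0.0208  0.3624] tip [-0.0504 -0.0207  0.1894] z [ 0.002  0.001 -1.   ] yw [0.23  0.973 0.002] q [0.14 0.12 0.09 1.54 0.   0.37] F [ 0.5 -0.4 -2. ]
[[322.8 260.3]
 [379.4 169.9]
 [367.9 156.4]
 [287.2 264.4]
 [277.5  65.8]]
```

View pics/g3.png

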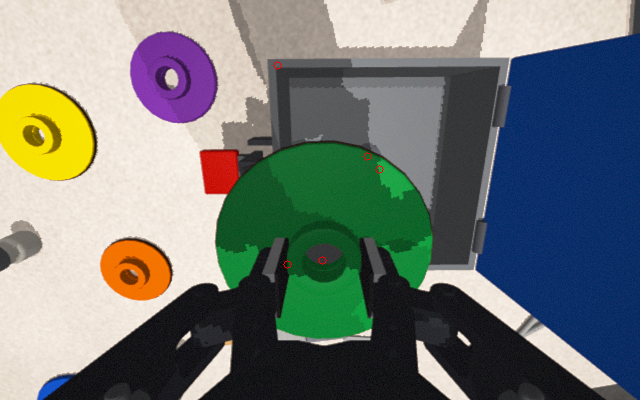

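The spool sits centred in the grip, with its bore at (323,257). The rim corners are at (269,60), (510,58) and (475,269). I verify the spindle position from these and from the earlier wrist frame.

Run:
```python
from h import *
s=arm.observe(); c=arm.calibration("wrist"); c["f"]=200/np.tan(np.radians(c["vfov"]/2))
print(proj(c,case2w([(-.09,.09,.095),(.09,.09,.095),(.09,-.09,.095)])).round(1), back(c,[(269,60),(510,58),(475,269)],.095).round(4)); print(case2w([(-.09,.09,.095),(.09,.09,.095),(.09,-.09,.095)]).round(4))
Rt=Ro.from_quat(s["eef_rot"]).as_matrix(); Rct=c["R"]@Rt; tct=c["R"]@s["position"]+c["t"]
R2=Ro.from_quat([.119,.99,.071,.009]).as_matrix(); d=dict(c); d["R"]=Rct@R2.T; d["t"]=tct-d["R"]@np.array([.485,.0245,.2446])
print(proj(d,case2w([(0,0,.076),(0,0,.006)])), back(d,[(566.7,229)],.076), case2w((0,0,.076)))
```

```text
[[271.4  55.3]
 [515.3  53.6]
 [477.9 267.9]] [[0.4208 0.1268 0.095 ]
 [0.4606 0.301  0.095 ]
 [0.6344 0.2619 0.095 ]]
[[0.4181 0.1294 0.095 ]
 [0.4584 0.3049 0.095 ]
 [0.6339 0.2646 0.095 ]]
[[572.84976011 235.51748813]
 [493.14058978 199.54474293]] [[0.52013956 0.19265397 0.076     ]] [0.526 0.197 0.076]
```

Run:
```python
from h import *
for n,uv in(("scene",(181,333)),("side",(207,340))):
    c=arm.calibration(n); c["f"]=200/np.tan(np.radians(c["vfov"]/2)); o=proj(c,case2w((0,0,.2)))[0].astype(int)-[65,75]
    print(n,back(c,(np.array(uv)+.5)/3-.5+o,.076).round(4))
```

```text
scene [[0.5252 0.19   0.076 ]]
side [[0.5281 0.1975 0.076 ]]
```

Request:
servo_tool --increments '[{"claw":3,"dp":[-0.2,1.5,0],"turn":[0,0,0]},{"claw":3,"dp":[-0.5,3,0],"turn":[0,0,0]},{"claw":3,"dp":[-0.7,4.4,0],"turn":[0,0,0]},{"claw":3,"dp":[-0.8,5.1,-0.5],"turn":[0,0,0]},{"claw":3,"dp":[-0.8,5.1,-2.5],"turn":[0,0,0]},{"claw":3,"dp":[-0.8,5.1,-4.5],"turn":[0,0,0]},{"claw":3,"dp":[-0.8,5.1,-6.5],"turn":[0,0,0]},{"claw":3,"dp":[-0.8,5.1,-7.7],"turn":[0,0,0]},{"claw":3,"dp":[-0.8,5.1,-7.7],"turn":[0,0,0]},{"claw":3,"dp":[-0.8,5.1,-7.7],"turn":[0,0,0]}]'

```text
clock: 15.9
position: [0.528, 0.1897, 0.284]
eef_rot: [0.119, 0.993, -0.0, -0.001]
contact_force: [0.8, -0.2, 0.1]
gripper_width: 0.0377
grasp_force: 40.4
```

Run:
```python
from h import *
s=state()
o=[]
im,c=grab("wrist"); o.append(im[150:350,220:430])
im,c=grab("side"); u,v=proj(c,case2w((0,0,.09)))[0].astype(int); o.append(cv2.resize(im[v-50:v+50,u-52:u+53],(210,200)))
cv2.imwrite("pics/g4.png",cv2.resize(np.hstack(o),None,fx=1.9,fy=1.9)[:,:,::-1])
```

```text
clk 15.9 w [0.528  0.1897 0.284 ] case [-0.0067 -0.0035  0.284 ] tip [-0.0069 -0.0032  0.111 ] z [-0.001  0.002 -1.   ] yw [ 0.236  0.972 -0.001] q [ 0.23  0.15 -0.03  1.39 -0.    0.46] F [ 0.8 -0.2  0.1]
```

View pics/g4.png

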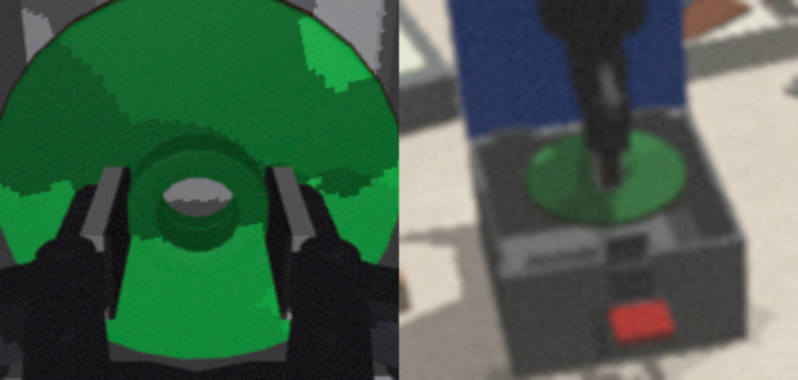

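The spool hangs centred in the jaws, bore at (200,210) in the left half, over the case. The arm reads 4 mm short in y, so I correct that and descend gently.

Request:
servo_tool --increments '[{"claw":3,"dp":[-0.1,0.4,0],"turn":[0,0,0]},{"claw":3,"dp":[-0.1,0.4,-0.5],"turn":[0,0,0]},{"claw":3,"dp":[-0.1,0.4,-1],"turn":[0,0,0]},{"claw":3,"dp":[-0.1,0.4,-1.5],"turn":[0,0,0]},{"claw":3,"dp":[-0.1,0.4,-2],"turn":[0,0,0]},{"claw":3,"dp":[-0.1,0.4,-2.5],"turn":[0,0,0]},{"claw":3,"dp":[-0.1,0.4,-3],"turn":[0,0,0]},{"claw":3,"dp":[-0.1,0.4,-3.3],"turn":[0,0,0]},{"claw":3,"dp":[-0.1,0.4,-3.3],"turn":[0,0,0]},{"claw":3,"dp":[-0.1,0.4,-3.3],"turn":[0,0,0]}]'

```text
clock: 16.83
position: [0.527, 0.1943, 0.2513]
eef_rot: [0.118, 0.993, -0.0, -0.0]
contact_force: [1.0, 0.1, -1.1]
gripper_width: 0.0374
grasp_force: 40.4
```

Request:
servo_tool --increments '[{"claw":3,"dp":[0,0,-0.5],"turn":[0,0,0]},{"claw":3,"dp":[0,0,-1],"turn":[0,0,0]},{"claw":3,"dp":[0,0,-1.6],"turn":[0,0,0]},{"claw":3,"dp":[0,0,-2.2],"turn":[0,0,0]},{"claw":3,"dp":[0,0,-2.8],"turn":[0,0,0]},{"claw":3,"dp":[0,0,-3.4],"turn":[0,0,0]},{"claw":3,"dp":[0,0,-4],"turn":[0,0,0]},{"claw":3,"dp":[0,0,-4.6],"turn":[0,0,0]},{"claw":3,"dp":[0,0,-5],"turn":[0,0,0]},{"claw":3,"dp":[0,0,-5],"turn":[0,0,0]}]'

```text
clock: 17.67
position: [0.5266, 0.1942, 0.2002]
eef_rot: [0.118, 0.993, -0.0, -0.001]
contact_force: [0.1, 0.7, -0.8]
gripper_width: 0.0378
grasp_force: 40.4
```

Request:
servo_tool --increments '[{"claw":3,"dp":[0,0,-0.4],"turn":[0,0,0]},{"claw":3,"dp":[0,0,-0.8],"turn":[0,0,0]},{"claw":3,"dp":[0,0,-1.1],"turn":[0,0,0]},{"claw":3,"dp":[0,0,-1.2],"turn":[0,0,0]},{"claw":4.5,"dp":[0,0,-1.2],"turn":[0,0,0]},{"claw":6.5,"dp":[0,0,-1.2],"turn":[0,0,0]},{"claw":6.5,"dp":[0,0,-1.2],"turn":[0,0,0]},{"claw":6.5,"dp":[0,0,-1.2],"turn":[0,0,0]},{"claw":6.5,"dp":[0,0,0.5],"turn":[0,0,0]},{"claw":6.5,"dp":[0,0,3],"turn":[0,0,0]}]'

```text
clock: 18.5
position: [0.5256, 0.194, 0.2291]
eef_rot: [0.118, 0.993, -0.001, -0.003]
contact_force: [-0.3, 0.1, -0.1]
gripper_width: 0.065
grasp_force: 0.0
```

Request:
servo_tool --increments '[{"claw":8,"dp":[0,0,3],"turn":[0,0,0]},{"claw":8,"dp":[0,0,6],"turn":[0,0,0]},{"claw":8,"dp":[0,0,9],"turn":[0,0,0]},{"claw":8,"dp":[-0.6,-2,11],"turn":[0,0,0]},{"claw":8,"dp":[-1.4,-5,13],"turn":[0,0,0]},{"claw":8,"dp":[-2.2,-8,15],"turn":[0,0,0]},{"claw":8,"dp":[-3,-11,17],"turn":[0,0,0]},{"claw":8,"dp":[-3.8,-14,17],"turn":[0,0,0]},{"claw":8,"dp":[-4.6,-17,17],"turn":[0,0,0]},{"claw":8,"dp":[-5.4,-20,17],"turn":[0,0,0]}]'

```text
clock: 19.33
position: [0.4727, -0.0069, 0.403]
eef_rot: [0.118, 0.993, -0.0, 0.001]
contact_force: [-0.2, 0.3, 0.5]
gripper_width: 0.08
grasp_force: 0.0
```

Request:
servo_tool --increments '[{"claw":8,"dp":[-0.8,-3,0],"turn":[0,0,0]},{"claw":8,"dp":[-1.6,-6,0],"turn":[0,0,0]},{"claw":8,"dp":[-2.4,-9,0],"turn":[0,0,0]},{"claw":8,"dp":[-2.8,-11,0],"turn":[0,0,0]},{"claw":8,"dp":[-2.8,-11,-2],"turn":[0,0,0]},{"claw":8,"dp":[-2.8,-11,-4],"turn":[0,0,0]},{"claw":8,"dp":[-2.8,-11,-6],"turn":[0,0,0]},{"claw":8,"dp":[-2.8,-11,-8],"turn":[0,0,0]},{"claw":8,"dp":[-2.8,-11,-8],"turn":[0,0,0]},{"claw":8,"dp":[-2.8,-11,-8],"turn":[0,0,0]}]'

```text
clock: 20.17
position: [0.4446, -0.1154, 0.321]
eef_rot: [0.118, 0.993, 0.0, -0.001]
contact_force: [-0.6, -0.3, 0.6]
gripper_width: 0.0796
grasp_force: 0.0
```

Run:
```python
from h import *
s=state()
im,c=grab("wrist"); print(spools(im,c))
for n in("scene","side"):
    im,c=grab(n); print(spools(im,c)); h=cv2.cvtColor(im,cv2.COLOR_RGB2HSV); m=cv2.inRange(h,(50,100,15),(80,255,255)); print("green px",np.argwhere(m).mean(0)[::-1], m.sum()//255, proj(c,case2w((0,0,.01))))
```

```text
clk 20.1667 w [ 0.4446 -0.1154  0.321 ] case [-0.3227  0.0094  0.321 ] tip [-0.3227  0.0098  0.148 ] z [ 0.     0.002 -1.   ] yw [0.235 0.972 0.   ] q [-0.4  -0.12 -0.23  1.46 -0.   -0.16] F [-0.6 -0.3  0.6]
{'yellow': [(420, -144, 52)], 'orange': [(604, -119, 45)]}
{'yellow': [(420, -147, 49)], 'orange': [(601, -122, 42)]}
green px [372.88095238 188.48412698] 126 [[372.62991967 193.59245814]]
{'orange': [(601, -119, 42)]}
green px [401.60740741 278.45925926] 135 [[286.43603212 170.33393859]]
```

Request:
servo_tool --increments '[{"claw":8,"dp":[-0.8,-1,-1],"turn":[0,0,0]},{"claw":8,"dp":[-1.6,-2,-3],"turn":[0,0,0]},{"claw":8,"dp":[-2.5,-3,-5],"turn":[0,0,0]},{"claw":8,"dp":[-2.5,-3,-7.5],"turn":[0,0,0]},{"claw":8,"dp":[-2.5,-3,-10],"turn":[0,0,0]},{"claw":8,"dp":[-2.5,-3,-11.5],"turn":[0,0,0]},{"claw":8,"dp":[-2.5,-3,-12],"turn":[0,0,0]},{"claw":8,"dp":[-2.5,-3,-12],"turn":[0,0,0]},{"claw":8,"dp":[-2.5,-3,-12],"turn":[0,0,0]},{"claw":8,"dp":[-2.5,-3,-12],"turn":[0,0,0]}]'

```text
clock: 21.15
position: [0.4213, -0.1461, 0.2039]
eef_rot: [0.118, 0.993, -0.001, 0.002]
contact_force: [-0.4, -0.2, 0.8]
gripper_width: 0.0802
grasp_force: 0.0
```

Run:
```python
from h import *
s=state()
im,c=grab("wrist"); print(spools(im,c))
```

```text
clk 21.15 w [ 0.4213 -0.1461  0.2039] case [-0.3579  0.0252  0.2039] tip [-0.358   0.0246  0.0309] z [-0.001 -0.004 -1.   ] yw [ 0.235  0.972 -0.001] q [-0.48 -0.11 -0.46  1.22  0.   -0.25] F [-0.4 -0.2  0.8]
{'yellow': [(421, -143, 53)]}
```

Request:
servo_tool --increments '[{"claw":8,"dp":[0,0.2,-0.5],"turn":[0,0,0]},{"claw":8,"dp":[0,0.2,-1],"turn":[0,0,0]},{"claw":8,"dp":[0,0.2,-1.5],"turn":[0,0,0]},{"claw":8,"dp":[0,0.2,-1.9],"turn":[0,0,0]},{"claw":8,"dp":[0,0.2,-2],"turn":[0,0,0]},{"claw":6,"dp":[0,0.2,-2],"turn":[0,0,0]},{"claw":4.5,"dp":[0,0.2,-2],"turn":[0,0,0]},{"claw":3,"dp":[0,0.2,-2],"turn":[0,0,0]},{"claw":3,"dp":[0,0.2,-2],"turn":[0,0,0]},{"claw":3,"dp":[0,0.2,-2],"turn":[0,0,0]}]' --newtons 40

```text
clock: 22.03
position: [0.4204, -0.1438, 0.1823]
eef_rot: [0.118, 0.993, -0.0, 0.0]
contact_force: [0.0, -0.2, 1.9]
gripper_width: 0.0378
grasp_force: 40.1
```

Request:
servo_tool --increments '[{"claw":3,"dp":[0,0,1],"turn":[0,0,0]},{"claw":3,"dp":[0,0,3.5],"turn":[0,0,0]},{"claw":3,"dp":[0,0,7],"turn":[0,0,0]},{"claw":3,"dp":[0.3,1,10.5],"turn":[0,0,0]},{"claw":3,"dp":[1,3,14],"turn":[0,0,0]},{"claw":3,"dp":[1.8,5.8,16],"turn":[0,0,0]},{"claw":3,"dp":[2.7,8.6,17.5],"turn":[0,0,0]},{"claw":3,"dp":[3.6,11.5,18],"turn":[0,0,0]},{"claw":3,"dp":[4.6,14.5,18],"turn":[0,0,0]},{"claw":3,"dp":[5.5,17.5,18],"turn":[0,0,0]}]'

```text
clock: 22.87
position: [0.4756, 0.0327, 0.3633]
eef_rot: [0.118, 0.993, -0.0, 0.001]
contact_force: [0.7, -0.3, -1.3]
gripper_width: 0.0379
grasp_force: 40.5
```

Request:
servo_tool --increments '[{"claw":3,"dp":[1,3,0],"turn":[0,0,0]},{"claw":3,"dp":[1.9,6,0],"turn":[0,0,0]},{"claw":3,"dp":[2.9,9,0],"turn":[0,0,0]},{"claw":3,"dp":[3.8,12,0],"turn":[0,0,0]},{"claw":3,"dp":[4.7,14.5,0],"turn":[0,0,0]},{"claw":3,"dp":[5.1,16.2,0],"turn":[0,0,0]},{"claw":3,"dp":[5.1,16.3,-2],"turn":[0,0,0]},{"claw":3,"dp":[5.1,16.3,-4.5],"turn":[0,0,0]},{"claw":3,"dp":[5.1,16.3,-7],"turn":[0,0,0]},{"claw":3,"dp":[5.1,16.3,-7.5],"turn":[0,0,0]}]'

```text
clock: 23.7
position: [0.5243, 0.1942, 0.2818]
eef_rot: [0.118, 0.993, -0.002, -0.004]
contact_force: [-0.4, -0.1, -2.1]
gripper_width: 0.0375
grasp_force: 40.5
```

Run:
```python
from h import *
s=state(); im,c=grab("wrist")
h=cv2.cvtColor(im,cv2.COLOR_RGB2HSV); cs,_=cv2.findContours(cv2.inRange(h,(18,120,40),(32,255,255)),0,2); q=max(cs,key=cv2.contourArea)
w=back(c,cv2.convexHull(q)[:,0],s["position"][2]-.176); print(cv2.minEnclosingCircle((w[:,:2]*1000).astype(np.float32)))
for n in("scene","side"):
    im,c=grab(n); print(spools(im,c).get("orange"))
```

```text
clk 23.7 w [0.5243 0.1942 0.2818] case [-0.0031  0.001   0.2818] tip [-0.0038  0.0023  0.1088] z [-0.004  0.008 -1.   ] yw [ 0.234  0.972 -0.004] q [ 0.23  0.15 -0.04  1.39 -0.    0.47] F [-0.4 -0.1 -2.1]
((522.8865966796875, 193.8917236328125), 52.49757385253906)
[(601, -122, 42)]
[(601, -119, 42)]
```

Request:
servo_tool --increments '[{"claw":3,"dp":[0.3,0,0],"turn":[0,0,0]},{"claw":3,"dp":[0.3,0,0],"turn":[0,0,0]},{"claw":3,"dp":[0.3,0,-0.5],"turn":[0,0,0]},{"claw":3,"dp":[0.3,0,-1],"turn":[0,0,0]},{"claw":3,"dp":[0.3,0,-1.5],"turn":[0,0,0]},{"claw":3,"dp":[0.3,0,-2],"turn":[0,0,0]},{"claw":3,"dp":[0.3,0,-2.5],"turn":[0,0,0]},{"claw":3,"dp":[0.3,0,-3],"turn":[0,0,0]},{"claw":3,"dp":[0.3,0,-3],"turn":[0,0,0]},{"claw":3,"dp":[0.3,0,-3],"turn":[0,0,0]}]'

```text
clock: 24.68
position: [0.5289, 0.1943, 0.2559]
eef_rot: [0.118, 0.993, -0.0, -0.001]
contact_force: [-0.2, -0.2, -1.1]
gripper_width: 0.0381
grasp_force: 40.5
```

Request:
servo_tool --increments '[{"claw":3,"dp":[-0.1,0,-0.4],"turn":[0,0,0]},{"claw":3,"dp":[-0.1,0,-0.8],"turn":[0,0,0]},{"claw":3,"dp":[-0.1,0,-1.2],"turn":[0,0,0]},{"claw":3,"dp":[-0.1,0,-1.7],"turn":[0,0,0]},{"claw":3,"dp":[-0.1,0,-2.2],"turn":[0,0,0]},{"claw":3,"dp":[-0.1,0,-2.7],"turn":[0,0,0]},{"claw":3,"dp":[-0.1,0,-3.2],"turn":[0,0,0]},{"claw":3,"dp":[-0.1,0,-3.7],"turn":[0,0,0]},{"claw":3,"dp":[-0.1,0,-4],"turn":[0,0,0]},{"claw":3,"dp":[-0.1,0,-4],"turn":[0,0,0]}]'

```text
clock: 25.52
position: [0.5277, 0.1942, 0.2155]
eef_rot: [0.118, 0.993, -0.0, -0.001]
contact_force: [0.9, -0.1, -1.5]
gripper_width: 0.0381
grasp_force: 40.5
```

Request:
servo_tool --increments '[{"claw":3,"dp":[0,0,-0.3],"turn":[0,0,0]},{"claw":3,"dp":[0,0,-0.6],"turn":[0,0,0]},{"claw":3,"dp":[0,0,-0.7],"turn":[0,0,0]},{"claw":3,"dp":[0,0,-0.7],"turn":[0,0,0]},{"claw":4.5,"dp":[0,0,-0.7],"turn":[0,0,0]},{"claw":6.5,"dp":[0,0,-0.7],"turn":[0,0,0]},{"claw":6.5,"dp":[0,0,-0.7],"turn":[0,0,0]},{"claw":6.5,"dp":[0,0,-0.7],"turn":[0,0,0]},{"claw":6.5,"dp":[0,0,1],"turn":[0,0,0]},{"claw":6.5,"dp":[0,0,3.5],"turn":[0,0,0]}]'

```text
clock: 26.35
position: [0.5267, 0.194, 0.249]
eef_rot: [0.118, 0.993, -0.001, -0.003]
contact_force: [0.4, 0.1, 0.1]
gripper_width: 0.065
grasp_force: 0.0
```

Request:
servo_tool --increments '[{"claw":8,"dp":[0,0,3],"turn":[0,0,0]},{"claw":8,"dp":[0,0,6],"turn":[0,0,0]},{"claw":8,"dp":[0,0,9],"turn":[0,0,0]},{"claw":8,"dp":[0.5,-2,11],"turn":[0,0,0]},{"claw":8,"dp":[1.2,-5,12],"turn":[0,0,0]},{"claw":8,"dp":[2,-8,12],"turn":[0,0,0]},{"claw":8,"dp":[2.8,-11,12],"turn":[0,0,0]},{"claw":8,"dp":[3.6,-14,12],"turn":[0,0,0]},{"claw":8,"dp":[4.4,-17,12],"turn":[0,0,0]},{"claw":8,"dp":[5.2,-20,12],"turn":[0,0,0]}]'

```text
clock: 27.18
position: [0.5804, -0.0071, 0.3722]
eef_rot: [0.118, 0.993, 0.0, 0.0]
contact_force: [0.1, 0.7, -0.3]
gripper_width: 0.08
grasp_force: 0.0
```

Request:
servo_tool --increments '[{"claw":8,"dp":[0.7,-3,0],"turn":[0,0,0]},{"claw":8,"dp":[1.4,-6,0],"turn":[0,0,0]},{"claw":8,"dp":[2.1,-8.5,0],"turn":[0,0,0]},{"claw":8,"dp":[2.2,-10,-1],"turn":[0,0,0]},{"claw":8,"dp":[2.2,-11.2,-3],"turn":[0,0,0]},{"claw":8,"dp":[2.2,-11.2,-5],"turn":[0,0,0]},{"claw":8,"dp":[2.2,-11.2,-6],"turn":[0,0,0]},{"claw":8,"dp":[2.2,-11.2,-7],"turn":[0,0,0]},{"claw":8,"dp":[2.2,-11.2,-7],"turn":[0,0,0]},{"claw":8,"dp":[2.2,-11.2,-7],"turn":[0,0,0]}]'

```text
clock: 28.02
position: [0.602, -0.1168, 0.3013]
eef_rot: [0.118, 0.993, 0.0, -0.001]
contact_force: [-0.0, 0.1, -0.1]
gripper_width: 0.0795
grasp_force: 0.0
```

Run:
```python
from h import *
s=state(); im,c=grab("wrist"); print(spools(im,c))
im,c=grab("scene"); print(spools(im,c)); h=cv2.cvtColor(im,cv2.COLOR_RGB2HSV); m=cv2.inRange(h,(18,100,30),(32,255,255)); u,v=proj(c,case2w((0,0,.04)))[0].astype(int); print("yellow px near case",m[v-20:v+20,u-25:u+25].sum()//255)
```

```text
clk 28.0167 w [ 0.602  -0.1168  0.3013] case [-0.2889 -0.1443  0.3013] tip [-0.2888 -0.1441  0.1283] z [ 0.     0.001 -1.   ] yw [0.234 0.972 0.   ] q [-0.3   0.28  0.15  1.45  0.   -0.07] F [-0.   0.1 -0.1]
{'orange': [(602, -119, 44)]}
{'yellow': [(494, 236, 44)], 'orange': [(601, -121, 43)]}
yellow px near case 274
```

Request:
servo_tool --increments '[{"claw":8,"dp":[0,-0.2,-1.5],"turn":[0,0,0]},{"claw":8,"dp":[0,-0.2,-4],"turn":[0,0,0]},{"claw":8,"dp":[0,-0.2,-7],"turn":[0,0,0]},{"claw":8,"dp":[0,-0.2,-9.5],"turn":[0,0,0]},{"claw":8,"dp":[0,-0.2,-10],"turn":[0,0,0]},{"claw":8,"dp":[0,-0.2,-10],"turn":[0,0,0]},{"claw":8,"dp":[0,-0.2,-10],"turn":[0,0,0]},{"claw":8,"dp":[0,-0.2,-10],"turn":[0,0,0]},{"claw":8,"dp":[0,-0.2,-10],"turn":[0,0,0]},{"claw":8,"dp":[0,-0.2,-10],"turn":[0,0,0]}]'

```text
clock: 28.95
position: [0.6031, -0.1199, 0.2041]
eef_rot: [0.118, 0.993, -0.0, 0.002]
contact_force: [-0.8, -0.7, 0.0]
gripper_width: 0.0797
grasp_force: 0.0
```

Run:
```python
from h import *
s=state(); im,c=grab("wrist"); print(spools(im,c))
```

```text
clk 28.95 w [ 0.6031 -0.1199  0.2041] case [-0.2916 -0.1461  0.2041] tip [-0.2917 -0.1468  0.0311] z [-0.    -0.004 -1.   ] yw [ 0.235  0.972 -0.   ] q [-0.31  0.32  0.01  1.26 -0.   -0.07] F [-0.8 -0.7  0. ]
{'orange': [(603, -119, 44)]}
```

Request:
servo_tool --increments '[{"claw":8,"dp":[0,0,-0.5],"turn":[0,0,0]},{"claw":8,"dp":[0,0,-1],"turn":[0,0,0]},{"claw":8,"dp":[0,0,-1.5],"turn":[0,0,0]},{"claw":8,"dp":[0,0,-1.9],"turn":[0,0,0]},{"claw":8,"dp":[0,0,-2],"turn":[0,0,0]},{"claw":6,"dp":[0,0,-2],"turn":[0,0,0]},{"claw":4.5,"dp":[0,0,-2],"turn":[0,0,0]},{"claw":3,"dp":[0,0,-2],"turn":[0,0,0]},{"claw":3,"dp":[0,0,-2],"turn":[0,0,0]},{"claw":3,"dp":[0,0,-2],"turn":[0,0,0]}]' --newtons 40

```text
clock: 29.83
position: [0.6025, -0.1198, 0.1824]
eef_rot: [0.118, 0.993, -0.0, 0.001]
contact_force: [0.4, -0.4, 2.1]
gripper_width: 0.0381
grasp_force: 40.3
```

Request:
servo_tool --increments '[{"claw":3,"dp":[0,0,1],"turn":[0,0,0]},{"claw":3,"dp":[0,0,3.5],"turn":[0,0,0]},{"claw":3,"dp":[0,0,7],"turn":[0,0,0]},{"claw":3,"dp":[-0.3,1,10.5],"turn":[0,0,0]},{"claw":3,"dp":[-0.7,3,14],"turn":[0,0,0]},{"claw":3,"dp":[-1.4,6,16],"turn":[0,0,0]},{"claw":3,"dp":[-2.1,9,17.5],"turn":[0,0,0]},{"claw":3,"dp":[-2.9,12,18],"turn":[0,0,0]},{"claw":3,"dp":[-3.6,15,18],"turn":[0,0,0]},{"claw":3,"dp":[-4.3,18,18],"turn":[0,0,0]}]'

```text
clock: 30.67
position: [0.5587, 0.0616, 0.3637]
eef_rot: [0.118, 0.993, 0.0, 0.001]
contact_force: [-0.0, -0.3, -0.3]
gripper_width: 0.0381
grasp_force: 40.3
```

Request:
servo_tool --increments '[{"claw":3,"dp":[-0.7,3,0],"turn":[0,0,0]},{"claw":3,"dp":[-1.5,6,0],"turn":[0,0,0]},{"claw":3,"dp":[-2.2,9,0],"turn":[0,0,0]},{"claw":3,"dp":[-2.8,11.5,0],"turn":[0,0,0]},{"claw":3,"dp":[-3.2,13.3,0],"turn":[0,0,0]},{"claw":3,"dp":[-3.2,13.4,-2],"turn":[0,0,0]},{"claw":3,"dp":[-3.2,13.4,-4.5],"turn":[0,0,0]},{"claw":3,"dp":[-3.2,13.4,-7],"turn":[0,0,0]},{"claw":3,"dp":[-3.2,13.4,-7.5],"turn":[0,0,0]},{"claw":3,"dp":[-3.2,13.4,-7.5],"turn":[0,0,0]}]'

```text
clock: 31.5
position: [0.5259, 0.1941, 0.2844]
eef_rot: [0.118, 0.993, -0.001, -0.003]
contact_force: [-1.2, -0.0, -0.5]
gripper_width: 0.0381
grasp_force: 40.3
```

Run:
```python
from h import *
s=state(); im,c=grab("wrist")
h=cv2.cvtColor(im,cv2.COLOR_RGB2HSV); cs,_=cv2.findContours(cv2.inRange(h,(5,120,30),(15,255,255)),0,2); q=max(cs,key=cv2.contourArea)
w=back(c,cv2.convexHull(q)[:,0],s["position"][2]-.176); print(cv2.minEnclosingCircle((w[:,:2]*1000).astype(np.float32)))
```

```text
clk 31.5 w [0.5259 0.1941 0.2844] case [-0.0028 -0.0006  0.2844] tip [-0.0033  0.0003  0.1114] z [-0.002  0.005 -1.   ] yw [ 0.235  0.972 -0.003] q [ 0.23  0.15 -0.03  1.4  -0.    0.47] F [-1.2 -0.  -0.5]
((524.3643188476562, 194.0421142578125), 44.50275802612305)
```

Final height for the third spool is TCP ≈ 0.228.

Request:
servo_tool --increments '[{"claw":3,"dp":[0.2,0,0],"turn":[0,0,0]},{"claw":3,"dp":[0.2,0,0],"turn":[0,0,0]},{"claw":3,"dp":[0.2,0,-0.5],"turn":[0,0,0]},{"claw":3,"dp":[0.2,0,-1],"turn":[0,0,0]},{"claw":3,"dp":[0.2,0,-1.5],"turn":[0,0,0]},{"claw":3,"dp":[0.2,0,-2],"turn":[0,0,0]},{"claw":3,"dp":[0.2,0,-2.5],"turn":[0,0,0]},{"claw":3,"dp":[0.2,0,-3],"turn":[0,0,0]},{"claw":3,"dp":[0.2,0,-3],"turn":[0,0,0]},{"claw":3,"dp":[0.2,0,-3],"turn":[0,0,0]}]'

```text
clock: 32.38
position: [0.5288, 0.1943, 0.2559]
eef_rot: [0.118, 0.993, -0.0, -0.001]
contact_force: [-0.3, -0.2, -0.3]
gripper_width: 0.0384
grasp_force: 40.3
```

Request:
servo_tool --increments '[{"claw":3,"dp":[0,0,-0.3],"turn":[0,0,0]},{"claw":3,"dp":[0,0,-0.6],"turn":[0,0,0]},{"claw":3,"dp":[0,0,-0.9],"turn":[0,0,0]},{"claw":3,"dp":[0,0,-1.2],"turn":[0,0,0]},{"claw":3,"dp":[0,0,-1.5],"turn":[0,0,0]},{"claw":3,"dp":[0,0,-1.8],"turn":[0,0,0]},{"claw":3,"dp":[0,0,-2],"turn":[0,0,0]},{"claw":3,"dp":[0,0,-2],"turn":[0,0,0]},{"claw":3,"dp":[0,0,-2],"turn":[0,0,0]},{"claw":3,"dp":[0,0,-2],"turn":[0,0,0]}]'

```text
clock: 33.22
position: [0.5292, 0.1944, 0.2369]
eef_rot: [0.118, 0.993, 0.0, 0.0]
contact_force: [0.0, 0.7, -0.7]
gripper_width: 0.038
grasp_force: 40.3
```

Request:
servo_tool --increments '[{"claw":3,"dp":[-0.1,0,-0.3],"turn":[0,0,0]},{"claw":3,"dp":[-0.1,0,-0.6],"turn":[0,0,0]},{"claw":3,"dp":[-0.1,0,-0.8],"turn":[0,0,0]},{"claw":3,"dp":[-0.1,0,-0.9],"turn":[0,0,0]},{"claw":4.5,"dp":[-0.1,0,-0.9],"turn":[0,0,0]},{"claw":6.5,"dp":[-0.1,0,-0.9],"turn":[0,0,0]},{"claw":6.5,"dp":[-0.1,0,-0.9],"turn":[0,0,0]},{"claw":6.5,"dp":[-0.1,0,-0.9],"turn":[0,0,0]},{"claw":6.5,"dp":[-0.1,0,1],"turn":[0,0,0]},{"claw":6.5,"dp":[-0.1,0,3.5],"turn":[0,0,0]}]'

```text
clock: 34.05
position: [0.5267, 0.194, 0.2688]
eef_rot: [0.118, 0.993, -0.001, -0.003]
contact_force: [-0.4, -0.3, -0.1]
gripper_width: 0.0648
grasp_force: 0.0
```

Request:
servo_tool --increments '[{"claw":6,"dp":[0,0,3],"turn":[0,0,0]},{"claw":4,"dp":[0,0,6],"turn":[0,0,0]},{"claw":2,"dp":[0,0,9],"turn":[0,0,0]},{"claw":0,"dp":[-0.4,-1.5,11],"turn":[0,0,0]},{"claw":0,"dp":[-0.9,-4,13],"turn":[0,0,0]},{"claw":0,"dp":[-1.5,-6.5,14],"turn":[0,0,0]},{"claw":0,"dp":[-2.1,-9,14],"turn":[0,0,0]},{"claw":0,"dp":[-2.7,-11.5,14],"turn":[0,0,0]},{"claw":0,"dp":[-3,-13,14],"turn":[0,0,0]},{"claw":0,"dp":[-3,-13,14],"turn":[0,0,0]}]'

```text
clock: 34.88
position: [0.4978, 0.062, 0.4121]
eef_rot: [0.12, 0.993, -0.001, 0.0]
contact_force: [0.5, -0.4, 0.3]
gripper_width: -0.0003
grasp_force: 0.0
```

Run:
```python
from h import *
s=state(); im,c=grab("wrist"); o=[cv2.resize(im,(480,300))]
for n in("side","scene"):
    im,c=grab(n); u,v=proj(c,case2w((0,0,.07)))[0].astype(int); o.append(cv2.resize(im[v-75:v+75,u-40:u+40],(160,300)))
cv2.imwrite("pics/st.png",np.hstack(o)[:,:,::-1])
```

```text
clk 34.8833 w [0.4978 0.062  0.4121] case [-0.1379 -0.0027  0.4121] tip [-0.1381 -0.0029  0.2391] z [-0.001 -0.001 -1.   ] yw [ 0.238  0.971 -0.001] q [-0.01 -0.01  0.05  1.64 -0.    0.23] F [ 0.5 -0.4  0.3]
```

View pics/st.png

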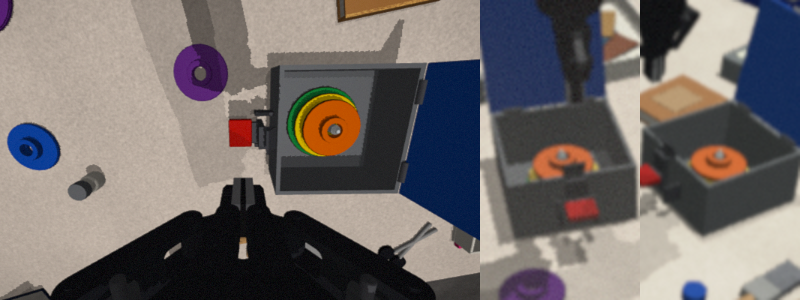

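The stack is right: orange on yellow on green, with the spindle tip through the bore at (335,130). Next I plan the closing path with a vertical tool behind the lid at case y = +60 mm.

```bash
sed -i 's/C0=np.array(\[.526,.197,0\])/C0=np.array([.527,.195,0])/' h.py
python3 - <<'E'
from h import *
p0=arm.observe()["position"]; r=.172
W=[("up",(-.1,.06,.485)),("over",(.158,.06,.485)),("behind",(.158,.06,.420))]
for th in(1.75,1.6,1.45,1.3,1.15,1.0,.85,.7,.55,.4,.3,.2,.1,.05,0,-.03):
    W.append((th,(.09-r*np.cos(th)+.008*np.sin(th)+.015,.06,.095+r*np.sin(th)+.008*np.cos(th)+.173)))
prev=p0
for k,q in W: w=case2w(q); print(k,((w-p0)*100).round(2),"step",((w-prev)*100).round(2),"r",np.hypot(*w[:2]).round(3)); prev=w
E
```

```text
up [-5.21  4.64  7.33] step [-5.21  4.64  7.33] r 0.46
over [ 0.56 29.78  7.33] step [ 5.78 25.15  0.  ] r 0.621
behind [ 0.56 29.78  0.83] step [ 0.   0.  -6.5] r 0.621
1.75 [ 0.24 28.37  2.42] step [-0.32 -1.41  1.58] r 0.61
1.6 [-0.33 25.88  2.8 ] step [-0.57 -2.49  0.39] r 0.591
1.45 [-0.91 23.37  2.8 ] step [-0.58 -2.51  0.  ] r 0.573
1.3 [-1.48 20.88  2.42] step [-0.57 -2.49 -0.38] r 0.555
1.15 [-2.03 18.48  1.66] step [-0.55 -2.4  -0.76] r 0.539
1.0 [-2.55 16.21  0.54] step [-0.52 -2.27 -1.12] r 0.524
0.85 [-3.03 14.14 -0.92] step [-0.48 -2.08 -1.46] r 0.511
0.7 [-3.45 12.3  -2.67] step [-0.42 -1.84 -1.76] r 0.5
0.55 [-3.81 10.73 -4.69] step [-0.36 -1.56 -2.02] r 0.491
0.4 [-4.1   9.48 -6.93] step [-0.29 -1.25 -2.24] r 0.484
0.3 [-4.25  8.83 -8.52] step [-0.15 -0.65 -1.59] r 0.481
0.2 [ -4.36   8.34 -10.17] step [-0.11 -0.49 -1.65] r 0.478
0.1 [ -4.44   8.01 -11.85] step [-0.08 -0.33 -1.69] r 0.476
0.05 [ -4.46   7.91 -12.71] step [-0.02 -0.1  -0.85] r 0.476
0 [ -4.48   7.85 -13.57] step [-0.01 -0.06 -0.86] r 0.476
-0.03 [ -4.48   7.84 -14.08] step [-0.   -0.02 -0.52] r 0.475
```

Request:
servo_tool --increments '[{"claw":0,"dp":[-1.5,1,2],"turn":[0,0,0]},{"claw":0,"dp":[-3,2.5,4.5],"turn":[0,0,0]},{"claw":0,"dp":[-5.2,4,7.3],"turn":[0,0,0]},{"claw":0,"dp":[-4.7,7,7.3],"turn":[0,0,0]},{"claw":0,"dp":[-4,10,7.3],"turn":[0,0,0]},{"claw":0,"dp":[-3.3,13,7.3],"turn":[0,0,0]},{"claw":0,"dp":[-2.6,16,7.3],"turn":[0,0,0]},{"claw":0,"dp":[-1.9,19,7.3],"turn":[0,0,0]},{"claw":0,"dp":[-1.2,22,7.3],"turn":[0,0,0]},{"claw":0,"dp":[-0.5,25,7.3],"turn":[0,0,0]}]'

```text
clock: 35.87
position: [0.4928, 0.3174, 0.4843]
eef_rot: [0.117, 0.993, 0.0, -0.0]
contact_force: [1.0, 0.4, 0.3]
gripper_width: 0.0002
grasp_force: 0.0
```

Request:
servo_tool --increments '[{"claw":0,"dp":[0.4,2,0],"turn":[0,0,0]},{"claw":0,"dp":[0.8,4,0],"turn":[0,0,0]},{"claw":0,"dp":[1.1,5,0],"turn":[0,0,0]},{"claw":0,"dp":[1.1,5,0],"turn":[0,0,0]},{"claw":0,"dp":[1.1,5,0],"turn":[0,0,0]},{"claw":0,"dp":[1.1,5,0],"turn":[0,0,0]},{"claw":0,"dp":[1.1,5,0],"turn":[0,0,0]},{"claw":0,"dp":[1.1,5,0],"turn":[0,0,0]},{"claw":0,"dp":[1.1,5,0],"turn":[0,0,0]},{"claw":0,"dp":[1.1,5,0],"turn":[0,0,0]}]'

```text
clock: 36.7
position: [0.5041, 0.3637, 0.4851]
eef_rot: [0.119, 0.993, 0.0, 0.0]
contact_force: [0.9, -0.2, 0.8]
gripper_width: 0.0001
grasp_force: 0.0
```

Run:
```python
from h import *
state()
```

```text
clk 36.7 w [0.5041 0.3637 0.4851] case [0.1593 0.0601 0.4851] tip [0.1594 0.06   0.3121] z [ 0. -0. -1.] yw [0.236 0.972 0.   ] q [ 0.52  0.36  0.63  1.83 -0.    0.75] F [ 0.9 -0.2  0.8]
```

Request:
servo_tool --increments '[{"claw":0,"dp":[0,0,-2],"turn":[0,0,0]},{"claw":0,"dp":[0,0,-4],"turn":[0,0,0]},{"claw":0,"dp":[0,0,-6],"turn":[0,0,0]},{"claw":0,"dp":[-0.1,-0.5,-6],"turn":[0,0,0]},{"claw":0,"dp":[-0.2,-1,-5.8],"turn":[0,0,0]},{"claw":0,"dp":[-0.4,-1.7,-5.5],"turn":[0,0,0]},{"claw":0,"dp":[-0.5,-2.4,-5.2],"turn":[0,0,0]},{"claw":0,"dp":[-0.7,-3.1,-4.9],"turn":[0,0,0]},{"claw":0,"dp":[-0.9,-3.9,-4.6],"turn":[0,0,0]},{"claw":0,"dp":[-1,-4.5,-4.5],"turn":[0,0,0]}]'

```text
clock: 37.53
position: [0.494, 0.3184, 0.4419]
eef_rot: [0.118, 0.993, 0.001, 0.001]
contact_force: [-0.4, 0.3, 0.5]
gripper_width: 0.0001
grasp_force: 0.3
```

```bash
cat >> h.py <<'E'
def lidang():
    out=[]
    for n in("side","scene"):
        im,c=grab(n); h=cv2.cvtColor(im,cv2.COLOR_RGB2HSV); m=cv2.inRange(h,(105,110,25),(125,255,255))
        u,v=proj(c,case2w((.05,0,.17)))[0].astype(int); k=np.zeros_like(m); k[v-75:v+60,u-65:u+65]=m[v-75:v+60,u-65:u+65]
        best=[]
        for th in np.arange(0,1.85,.05):
            L=[(.09-r*np.cos(th)+o*np.sin(th),y,.095+r*np.sin(th)+o*np.cos(th)) for r in(0.005,.18) for y in(-.09,.09) for o in (0,.008)]
            hull=cv2.convexHull(proj(c,case2w(L)).astype(np.int32)); a=cv2.fillConvexPoly(np.zeros_like(m),hull,255)
            best.append(((a&k).sum()/((a|k).sum()+1),round(th,2)))
        out.append(max(best)); 
    return out
E
python3 - <<'E'
from h import *
state(); print(lidang())
E
```

```text
clk 37.5333 w [0.494  0.3184 0.4419] case [0.1129 0.0598 0.4419] tip [0.1132 0.0594 0.2689] z [ 0.002 -0.002 -1.   ] yw [0.235 0.972 0.002] q [0.46 0.23 0.37 1.71 0.   0.7 ] F [-0.4  0.3  0.5]
[(np.float64(0.9166429870121546), np.float64(1.6)), (np.float64(0.6467828840925535), np.float64(1.55))]
```

Request:
servo_tool --increments '[{"claw":0,"dp":[-0.2,-0.8,0],"turn":[0,0,0]},{"claw":0,"dp":[-0.4,-1.6,0],"turn":[0,0,0]},{"claw":0,"dp":[-0.6,-2.5,-0.1],"turn":[0,0,0]},{"claw":0,"dp":[-0.8,-3.3,-0.2],"turn":[0,0,0]},{"claw":0,"dp":[-1,-4.2,-0.4],"turn":[0,0,0]},{"claw":0,"dp":[-1.2,-5,-0.6],"turn":[0,0,0]},{"claw":0,"dp":[-1.4,-5.8,-0.8],"turn":[0,0,0]},{"claw":0,"dp":[-1.6,-6.7,-1.1],"turn":[0,0,0]},{"claw":0,"dp":[-1.7,-7.5,-1.5],"turn":[0,0,0]},{"claw":0,"dp":[-1.9,-8.2,-1.9],"turn":[0,0,0]}]'

```text
clock: 38.47
position: [0.475, 0.2364, 0.4203]
eef_rot: [0.118, 0.993, -0.0, 0.0]
contact_force: [-0.0, -0.2, 1.4]
gripper_width: -0.0001
grasp_force: 0.3
```

Run:
```python
from h import *
state(); print(lidang())
```

```text
clk 38.4667 w [0.475  0.2364 0.4203] case [0.0287 0.0599 0.4203] tip [0.0286 0.0599 0.2473] z [-0. -0. -1.] yw [ 0.235  0.972 -0.   ] q [ 0.34  0.07  0.15  1.65 -0.    0.57] F [-0.  -0.2  1.4]
[(np.float64(0.7218223593601018), np.float64(1.05)), (np.float64(0.46894057787285287), np.float64(1.05))]
```

Request:
servo_tool --increments '[{"claw":0,"dp":[-0.2,-0.8,-0.4],"turn":[0,0,0]},{"claw":0,"dp":[-0.3,-1.5,-0.9],"turn":[0,0,0]},{"claw":0,"dp":[-0.5,-2.2,-1.4],"turn":[0,0,0]},{"claw":0,"dp":[-0.6,-2.8,-1.8],"turn":[0,0,0]},{"claw":0,"dp":[-0.8,-3.4,-2.4],"turn":[0,0,0]},{"claw":0,"dp":[-0.9,-4.1,-3],"turn":[0,0,0]},{"claw":0,"dp":[-1.1,-4.7,-3.6],"turn":[0,0,0]},{"claw":0,"dp":[-1.2,-5.2,-4.3],"turn":[0,0,0]},{"claw":0,"dp":[-1.3,-5.7,-4.9],"turn":[0,0,0]},{"claw":0,"dp":[-1.4,-6.2,-5.6],"turn":[0,0,0]}]'

```text
clock: 39.4
position: [0.461, 0.1748, 0.3641]
eef_rot: [0.118, 0.993, -0.0, -0.0]
contact_force: [-0.9, 0.7, 0.2]
gripper_width: 0.0001
grasp_force: 0.4
```

Request:
servo_tool --increments '[{"claw":0,"dp":[-0.1,-0.3,-0.5],"turn":[0,0,0]},{"claw":0,"dp":[-0.1,-0.6,-1],"turn":[0,0,0]},{"claw":0,"dp":[-0.2,-0.9,-1.6],"turn":[0,0,0]},{"claw":0,"dp":[-0.3,-1.2,-2.2],"turn":[0,0,0]},{"claw":0,"dp":[-0.3,-1.4,-2.7],"turn":[0,0,0]},{"claw":0,"dp":[-0.4,-1.6,-3.2],"turn":[0,0,0]},{"claw":0,"dp":[-0.4,-1.9,-3.8],"turn":[0,0,0]},{"claw":0,"dp":[-0.5,-2.1,-4.4],"turn":[0,0,0]},{"claw":0,"dp":[-0.5,-2.2,-4.9],"turn":[0,0,0]},{"claw":0,"dp":[-0.5,-2.4,-5.4],"turn":[0,0,0]}]'

```text
clock: 40.23
position: [0.456, 0.1513, 0.3101]
eef_rot: [0.118, 0.993, 0.0, -0.0]
contact_force: [-0.6, 0.7, 1.5]
gripper_width: 0.0001
grasp_force: 0.5
```

Run:
```python
from h import *
state(); print(lidang())
```

```text
clk 40.2333 w [0.456  0.1513 0.3101] case [-0.0585  0.0594  0.3101] tip [-0.0585  0.0596  0.1371] z [ 0.     0.001 -1.   ] yw [0.235 0.972 0.   ] q [ 0.18 -0.07 -0.2   1.44  0.    0.42] F [-0.6  0.7  1.5]
[(np.float64(0.3422855769308677), np.float64(0.3)), (np.float64(0.23711656117586144), np.float64(0.15))]
```

Request:
servo_tool --increments '[{"claw":0,"dp":[0,-0.1,-0.4],"turn":[0,0,0]},{"claw":0,"dp":[0,-0.2,-0.8],"turn":[0,0,0]},{"claw":0,"dp":[-0.1,-0.3,-1.2],"turn":[0,0,0]},{"claw":0,"dp":[-0.1,-0.3,-1.6],"turn":[0,0,0]},{"claw":0,"dp":[-0.1,-0.4,-2],"turn":[0,0,0]},{"claw":0,"dp":[-0.1,-0.4,-2.3],"turn":[0,0,0]},{"claw":0,"dp":[-0.1,-0.4,-2.6],"turn":[0,0,0]},{"claw":0,"dp":[-0.1,-0.4,-2.8],"turn":[0,0,0]},{"claw":0,"dp":[-0.1,-0.4,-3],"turn":[0,0,0]},{"claw":0,"dp":[-0.1,-0.4,-3.1],"turn":[0,0,0]}]'

```text
clock: 41.17
position: [0.4552, 0.1472, 0.2794]
eef_rot: [0.118, 0.993, -0.0, 0.0]
contact_force: [0.5, -1.2, 1.2]
gripper_width: 0.0001
grasp_force: 0.6
```

Request:
servo_tool --increments '[{"claw":0,"dp":[0,0,-0.1],"turn":[0,0,0]},{"claw":0,"dp":[0,0,-0.2],"turn":[0,0,0]},{"claw":0,"dp":[0,0,-0.3],"turn":[0,0,0]},{"claw":0,"dp":[0,0,-0.4],"turn":[0,0,0]},{"claw":0,"dp":[0,0,-0.5],"turn":[0,0,0]},{"claw":0,"dp":[0,0,-0.5],"turn":[0,0,0]},{"claw":0,"dp":[0,0,-0.5],"turn":[0,0,0]},{"claw":0,"dp":[0,0,-0.5],"turn":[0,0,0]},{"claw":0,"dp":[0,0,-0.5],"turn":[0,0,0]},{"claw":0,"dp":[0,0,-0.5],"turn":[0,0,0]}]'

```text
clock: 42.0
position: [0.4551, 0.1474, 0.2751]
eef_rot: [0.118, 0.993, 0.0, 0.0]
contact_force: [-2.2, -1.2, 4.8]
gripper_width: -0.0002
grasp_force: 2.7
```

Request:
servo_tool --increments '[{"claw":0,"dp":[0,0,-0.1],"turn":[0,0,0]},{"claw":0,"dp":[0,0,-0.2],"turn":[0,0,0]},{"claw":0,"dp":[0,0,-0.3],"turn":[0,0,0]},{"claw":0,"dp":[0,0,-0.4],"turn":[0,0,0]},{"claw":0,"dp":[0,0,-0.4],"turn":[0,0,0]},{"claw":0,"dp":[0,0,-0.4],"turn":[0,0,0]},{"claw":0,"dp":[0,0,-0.4],"turn":[0,0,0]},{"claw":0,"dp":[0,0,-0.4],"turn":[0,0,0]},{"claw":0,"dp":[0,0,-0.4],"turn":[0,0,0]},{"claw":0,"dp":[0,0,-0.4],"turn":[0,0,0]}]'

```text
clock: 42.83
position: [0.4549, 0.1474, 0.2749]
eef_rot: [0.118, 0.993, 0.0, 0.001]
contact_force: [-8.4, -2.3, 20.6]
gripper_width: -0.0003
grasp_force: 10.2
```

Request:
servo_tool --increments '[{"claw":0,"dp":[0,0,0.4],"turn":[0,0,0]},{"claw":0,"dp":[0,0,0.8],"turn":[0,0,0]},{"claw":0,"dp":[0,0,1.2],"turn":[0,0,0]},{"claw":0,"dp":[0,0,1.6],"turn":[0,0,0]},{"claw":0,"dp":[0,0,3],"turn":[0,0,0]},{"claw":0,"dp":[0,0,6],"turn":[0,0,0]},{"claw":0,"dp":[0,0,9],"turn":[0,0,0]},{"claw":0,"dp":[-2,-2,12],"turn":[0,0,0]},{"claw":0,"dp":[-4,-4,14],"turn":[0,0,0]},{"claw":0,"dp":[-5,-6,15],"turn":[0,0,0]}]'

```text
clock: 43.67
position: [0.4042, 0.0871, 0.424]
eef_rot: [0.117, 0.993, 0.0, 0.002]
contact_force: [0.3, -0.1, 0.5]
gripper_width: 0.0001
grasp_force: 0.0
```

Run:
```python
from h import *
state(); print(lidang()); o=[]
for n in("side","scene"):
    im,c=grab(n); u,v=proj(c,case2w((0,0,.08)))[0].astype(int); o.append(cv2.resize(im[v-75:v+75,u-90:u+90],(360,300)))
cv2.imwrite("pics/end.png",np.hstack(o)[:,:,::-1])
```

```text
clk 43.6667 w [0.4042 0.0871 0.424 ] case [-0.1326  0.0955  0.424 ] tip [-0.1324  0.0949  0.251 ] z [ 0.001 -0.003 -1.   ] yw [0.233 0.972 0.001] q [ 0.05 -0.24 -0.13  1.68  0.    0.29] F [ 0.3 -0.1  0.5]
[(np.float64(0.4802381051072212), np.float64(0.1)), (np.float64(0.32174991577722795), np.float64(0.0))]
```

View pics/end.png

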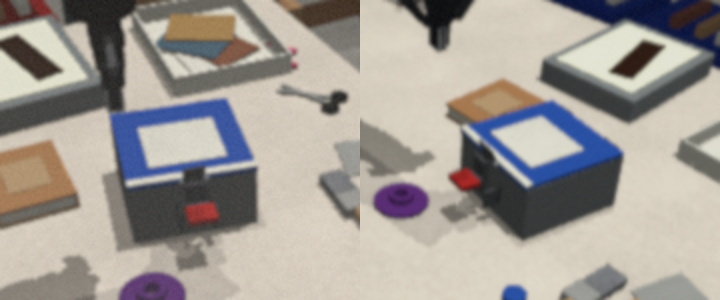

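The lid stays shut, with the hook over its stripe at (195,178), and the arm is clear. I hand in.

```bash
python3 -c "
from plant import arm
print(arm.hand_in())"
```

```text
the job is handed in; nothing more can be done
None
```

The job is handed in at about 44 s: the green, yellow and orange spools are on the spindle in that order (no black one was on the table), and in the last pictures the lid stays shut under the hook with the arm clear; no verdict came back.

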